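Turn the breakfast-box tray round, fill it and fold the flap shut

ROBOT

A 6-joint arm with a two-finger parallel gripper is mounted at the origin on the work surface. World frame = base frame: x ahead of the robot, y to its left, z up, the work surface at z = 0. Lengths are in m, angles in rad, forces in N, time in s.
With the tool pointing down it reaches from about 0.275 to 0.725 m from the base axis. Payload 5.6 kg.
Tool frame: the origin (TCP) lies midway between the tips of the shut fingers; the grasp point (between the pads) lies 19 mm behind it (bot.grip_depth is the distance from the TCP to the grasp point, in m); z points along the fingers, y is the line along which they close (so a half turn about z gives the same grasp; the last joint's range is limited). The gripper opens to 85 mm and grips with 20 to 120 N. Pads are 22 mm wide; open, the fingers measure 114 mm over their backs; the gripper's body (76 mm by 85 mm) begins 54 mm behind the grasp point. The pads swing forward as they close: fully open they stand 13 mm farther back than shut.
Start: joints at [1.418, 0.255, 0.108, 0, -1.424, -0.285], TCP at [0.233, 0.498, 0.231] pointing down, gripper open.
Joint ranges: [-2.95, 2.95], [-1.21, 1.97], [-1.09, 1.5], [-2.87, 1.71], [-2.94, -0.07], [-3.05, 3.05]. Speed limits (rad/s): [2.57, 2.57, 3.14, 3.14, 3.14, 3.14].

INTERFACE

Orientations are given as a unit quaternion [w, x, y, z].
In Python, from plant import readout, cams, order, boxes_of, trace, bot gives the robot as it stands. The module is installed in compiled form; this text tells all that it offers.
- The arm moves only by the tool send_rows, never from a script. Its argument "motion" is a list of rows, each a list of 3 entries, a list of its own where there are three numbers: the shift along the world's x, y, z in cm, then the turn, a rotation vector about the world's x, y, z in degrees, then the finger opening in cm, from 0 to 8.54. A call has 1 to 5 rows; each row shifts and turns the commanded pose from where the row before left it; what a row does not reach is not made up. A row lasts 1/10 s, in which the tool goes at most 50 mm and 8.59 degrees, less where a joint would pass 70% of its speed; a pose out of reach is approached as far as the arm can. A call is refused whole if a number of a shift passes 5 or a number of a turn 8.59, either way. A call with a gripper value outside its range is refused whole. The fingers move at their own pace and stop on an object; the grip force is fixed at half the most. Time passes only in rows, so rows that do not move let the fingers close. It gives the time, the measured TCP pose, the force and the opening at its end, in the units of the state.
- readout.get_state(): the state, without advancing time (a new reading comes with each control period).
- cams.read_camera(name): name is "scene" or "top"; returns a dict with "color" (400x640x3 uint8, red, green, blue), "depth" (400x640 float32, m along the optical axis (not along the pixel's ray), 0 where there is no reading), "fx", "fy", "cx", "cy" (pixels), "rvec" (rotation vector, rad) and "tvec" (3), from world to camera coordinates, as OpenCV has them. Camera axes: x right, y down, z forward; pixel columns grow to the right and rows downward; lengths in m; the calibration is good to about 2 mm. A picture is of the moment at which its call begins.
- order.finish_job(): hands the job in, once; it reports no verdict.
Trained networks look in the newest picture that a camera, given by its name, has taken for a name from the list of things; names that differ only in an ending like _2 or _b are one class to them, and where a whole thing is asked for, a point or a joint stands for the part that bears it (a point fixed in the world has none). Each returns a list of dicts, best first, with "p" (0 to 1); they miss things now and then, are a little off and sometimes report something else, mostly with a low value. They report only what shows in the picture. A call takes as long as a camera call. They do not tell look-alikes from the thing itself.
- boxes_of(label, camera): "centre" ([column, row] in pixels, amid what is visible of it).
- trace(label, camera): "region" (400x640 bool, what is visible of it) and "centre" ([column, row] in pixels, amid what is visible of it).
The state is a dict: "time_s": time; "qpos": joint angles; "joint_velocities": joint speeds; "tau": joint torques, N m; "eef_pos": TCP position; "eef_rot": TCP orientation; "ft_force": force on the tool from outside, world axes, zero at the start; "moment": the same for the moment, N m; "width": finger opening in m.
Only numpy, scipy, OpenCV 4.12 (cv2) and the standard library are available. Lean on these libraries where they do the work, as an engineer would, in place of code of your own. Each camera call takes 0.05 s, during which the arm holds its last target. There are 200 camera calls.

TASK

The lift-out tray in the bamboo breakfast box has been put back the wrong way round, with its three jar wells under the flap, where jars are too tall to stand. Fold the flap up until it snaps open, lift the tray clear, turn it half a turn and seat it fully home so that the wells are on the open side; then stand every preserve jar you find on the ledge upright in a well of its own, lay every spoon from the saucer in the long trough, and snap the flap shut over the spoons. There may be two or three jars and one or two spoons; do not disturb the blue cup, the pepper mill and the butter dish.

Things in the scene. Friction and masses are not known exactly. Their poses are not given: they have to be found in the camera images.
- box: Bamboo box without its flap, fixed to the ledge: 191 mm (its x) by 279 mm (its y), rim 40 mm high, walls 9 mm, floor 8 mm, inside 173 x 261 mm. Origin: centre of its underside; z up. Its +x side carries the flap's hinges and faces away from the robot (yaw up to about 0.25 rad); its -x half is always open.
- flap (a joint): Flap over the box's +x half, rad: 0 = shut, flat on the rim; 2.1 = fully open, leaning 30 degrees past upright away from the robot. An over-centre spring holds it at either end (0.2 N m, some 4 N at the pull) and throws it over beyond about 1.3 rad; let go short of that it falls back.
- flap_pull (a point): Middle of the flap's pull, a round walnut bar 12 mm thick, 92 mm long, parallel to the hinge, on a brass post near each end: its axis is 26 mm above the flap's upper face and 60 mm from the hinge along the flap, 14 mm short of the free edge; 20 mm free space under it. With the flap open the bar is on its far side.
- flap_hinge (a point): Middle of the flap's hinge axis, along the box's y: 92 mm to the +x side of the box's centre, 40 mm up. The flap is a board 74 mm (from this axis) by 279 mm by 8 mm; shut, its lower face is level with this axis and its free edge ends 18 mm short of the box's centre line; the free edge swings up and away from the robot.
- tray: Lift-out bamboo tray, 168 mm (its x) by 256 mm (its y), 0.4 kg, 2.5 mm play all round in the box; floor 5 mm, walls 30 mm high. Origin: centre of its underside, z up; seated, 8 mm above the ledge. A 14 mm divider runs along y through the centre: three wells on its -x side, a long trough on its +x side. Starts with its x axis opposite to the box's; seated right, the two point the same way.
- tray_grip (a point): Top centre of the tray's lifting knob, a walnut block 14 mm (tray's x) by 30 mm (tray's y) standing on the middle of the divider: its top is 52 mm above the tray's underside, 22 mm above the divider and the walls. It can be gripped along either axis.
- tray_well0 (a point): Centre of the floor of the well at the tray's -y end; each well is 73 mm (x) by 80 mm (y) inside, with 25 mm high walls between.
- tray_well1 (a point): Centre of the floor of the middle well.
- tray_well2 (a point): Centre of the floor of the well at the tray's +y end.
- tray_trough (a point): Centre of the floor of the trough, 73 mm (x) by 248 mm (y) inside, 25 mm deep.
- jar0: Closed squat glass preserve jar of red jam, 64 mm in diameter, 70 mm high with its metal lid, about 0.22 kg, upright on the ledge. Origin: centre of its underside; z up. May be absent.
- jar1: Closed squat glass preserve jar of orange marmalade, 64 mm in diameter, 70 mm high with its metal lid, about 0.22 kg, upright on the ledge. Origin: centre of its underside; z up. May be absent.
- jar2: Closed squat glass preserve jar of plum jam, 64 mm in diameter, 70 mm high with its metal lid, about 0.22 kg, upright on the ledge. Origin: centre of its underside; z up. May be absent.
- saucer: White ceramic saucer, 124 mm across, rim 18 mm high, fixed on the ledge. Origin: centre of its underside. The spoons lie across its rim along its x, 24 mm either side of its centre.
- spoon0: Stainless jam spoon, 150 mm long, about 45 g, its underside 18 mm above the ledge as it lies on the saucer's rim. Origin: underside, middle of its length; x along it from handle to bowl. Handle 10 mm wide and 8 mm thick, from 75 mm behind the origin to 30 mm before it; the bowl is 33 mm wide and ends 75 mm before it. It balances near the origin. May be absent.
- spoon1: Stainless jam spoon, 150 mm long, about 45 g, its underside 18 mm above the ledge as it lies on the saucer's rim. Origin: underside, middle of its length; x along it from handle to bowl. Handle 10 mm wide and 8 mm thick, from 75 mm behind the origin to 30 mm before it; the bowl is 33 mm wide and ends 75 mm before it. It balances near the origin. May be absent.
- cup: Blue ceramic mug, 84 mm across and 62 mm high, origin at the centre of its underside. Not to be disturbed.
- mill: Wooden pepper mill, 54 mm across and 120 mm high, origin at the centre of its underside. Not to be disturbed.
- butter: White ceramic butter dish with a lid, 100 x 160 mm and 74 mm high, origin at the centre of its underside. Not to be disturbed.
- toaster: Cream enamel toaster with a side lever, 290 mm (its x) by 165 mm by 185 mm high, fixed; origin at the centre of its underside. Has no part in the job.
Mind the look-alikes: they are no part of the job. Leave any orange or pink look-alike of the spoon1 alone.

How it is judged:
On the way, in this order (a step that is already met when the one before it is completed fails the run):
1. the flap is snapped fully open (value of joint flap above 1.95 rad), for 0.2 s.
2. the tray is lifted clear of the box (z of tray in the frame of box above 0.045 m), for 0.1 s.
3. the tray is seated fully home, half a turn round, wells on the open side (x of tray in the frame of box between -0.006 and 0.006 m and y of tray in the frame of box between -0.006 and 0.006 m and z of tray in the frame of box below 0.013 m and angle between tray's own z axis and vertical below 0.04 rad and x of tray_well1 in the frame of box below -0.03 m), for 0.2 s.
At the end, for the whole second after the job is handed in: Tray home in the box (within 5 mm of the floor, 6 mm of centre), wells on the open side; every jar present upright (0.1 rad) on the floor of a well; every spoon present in the trough, below its walls; flap shut (under 0.06 rad); all at rest (all of step 3 and value of joint flap below 0.06 rad and x of jar0 in the frame of tray between -0.08 and -0.006 m and y of jar0 in the frame of tray between -0.124 and 0.124 m and z of each of jar0, jar1, jar2 in the frame of tray below 0.012 m and angle between each of jar0, jar1, jar2's own z axis and vertical below 0.1 rad and linear speed of each of jar0, jar1, jar2, spoon0, spoon1, tray below 0.02 m/s and x of jar1 in the frame of tray between -0.08 and -0.006 m and y of jar1 in the frame of tray between -0.124 and 0.124 m and x of jar2 in the frame of tray between -0.08 and -0.006 m and y of jar2 in the frame of tray between -0.124 and 0.124 m and x of spoon0 in the frame of tray between 0.006 and 0.08 m and y of spoon0 in the frame of tray between -0.124 and 0.124 m and z of each of spoon0, spoon1 in the frame of tray below 0.024 m and x of spoon1 in the frame of tray between 0.006 and 0.08 m and y of spoon1 in the frame of tray between -0.124 and 0.124 m); the robot touches nothing.
It fails at once if the cup is shifted by more than 30 mm (distance of cup from where it was at the start of the episode above 0.03 m).
It fails at once if the pepper mill is shifted by more than 30 mm (distance of mill from where it was at the start of the episode above 0.03 m).
It fails at once if the butter dish is shifted by more than 30 mm (distance of butter from where it was at the start of the episode above 0.03 m).
Of jar0, jar1, jar2 only 2 to 3 are there at a start; the rules pass over those that are not, and their reading is None.
Of spoon0, spoon1 only 1 to 2 are there at a start; the rules pass over those that are not, and their reading is None.
At some moment in a run one of jar0, jar1, jar2 may be knocked a few centimetres aside while the robot is not near it.
It also fails if it takes over 210 s, if anything falls off the work surface, if the arm or the gripper's body presses on something with over 40 N, if the wrist force passes 120 N, or if a joint passes its speed limit or range.

## Working session

There is one attempt and no reset: what is moved stays moved. The work goes in short steps, Python scripts to look and compute and a tool call to move; the robot and the scene stay as the last step left them, time stands still between calls to the robot, and variables do not carry over. Pictures are saved under pics/ and viewed, on a budget of 14 in all, crops included, one or two more only if the job needs it, and the job is handed in when it is done.

Besides the shell and the picture viewer there is one more tool, called by a JSON object that holds its "fn" and its "kwargs". send_rows: Moves the arm, as the interface text tells. Its arguments: {"type":"object","properties":{"motion":{"type":"array"}},"required":["motion"]}

```bash
mkdir -p pics; cat > h.py <<'E'
import numpy as np, cv2
from plant import readout, cams, order, boxes_of, trace, bot
def cam(n):
    c=cams.read_camera(n); R,_=cv2.Rodrigues(np.array(c['rvec'],float)); c['R']=R; c['t']=np.array(c['tvec'],float).reshape(3); return c
def cloud(c):
    v,u=np.mgrid[:400,:640]; d=c['depth']
    P=np.stack([(u-c['cx'])/c['fx']*d,(v-c['cy'])/c['fy']*d,d],-1)
    W=(P-c['t'])@c['R']; W[d==0]=np.nan; return W
def proj(c,p):
    q=c['R']@np.array(p)+c['t']; return [c['fx']*q[0]/q[2]+c['cx'],c['fy']*q[1]/q[2]+c['cy']]
def save(c,f,crop=None,s=1):
    im=c['color'][:,:,::-1]
    if crop: im=im[crop[1]:crop[3],crop[0]:crop[2]]
    cv2.imwrite('pics/'+f,cv2.resize(im,None,fx=s,fy=s,interpolation=cv2.INTER_CUBIC))
def st():
    s=readout.get_state(); return {k:np.round(s[k],4).tolist() for k in('time_s','qpos','eef_pos','eef_rot','ft_force','width')}
E
python3 - <<'E'
from h import *
a=cam('top');save(a,'top0.png',s=1.25);W=cloud(a)
print('top campos',-a['R'].T@a['t'])
for l in ['box','flap','tray','jar0','jar1','jar2','saucer','spoon0','spoon1','cup','mill','butter','toaster','flap_pull']:
    for r in trace(l,'top')[:4]:
        m=r['region'];p=W[m];p=p[~np.isnan(p[:,0])]
        print(l,round(r['p'],2),np.round(r['centre']),m.sum(),np.round(np.median(p,0),3) if len(p) else '',np.round(np.percentile(p,98,axis=0),3) if len(p) else '')
b=cam('scene');save(b,'scene0.png',s=1.25)
print(st())
E
```

```text
top campos [0.34020004 0.0518176  1.36355399]
box 0.57 [350. 188.] 2035 [ 0.539 -0.051  0.047] [0.59  0.084 0.079]
flap 0.59 [349. 189.] 1559 [ 0.545 -0.045  0.048] [0.584 0.084 0.08 ]
tray 0.73 [347. 213.] 2022 [ 0.46  -0.058  0.015] [0.512 0.067 0.045]
jar0 0.72 [424. 212.] 319 [ 0.454 -0.306  0.069] [ 0.483 -0.28   0.075]
jar0 0.72 [351. 215.] 2192 [ 0.46  -0.058  0.015] [0.515 0.068 0.051]
jar0 0.72 [267. 139.] 260 [0.736 0.229 0.089] [0.761 0.255 0.121]
jar0 0.59 [427. 174.] 349 [ 0.59  -0.321  0.069] [ 0.622 -0.297  0.075]
jar1 0.72 [424. 212.] 319 [ 0.454 -0.306  0.069] [ 0.483 -0.28   0.075]
jar1 0.72 [351. 215.] 2192 [ 0.46  -0.058  0.015] [0.515 0.068 0.051]
jar1 0.72 [267. 139.] 260 [0.736 0.229 0.089] [0.761 0.255 0.121]
jar1 0.59 [427. 174.] 349 [ 0.59  -0.321  0.069] [ 0.622 -0.297  0.075]
jar2 0.72 [424. 212.] 319 [ 0.454 -0.306  0.069] [ 0.483 -0.28   0.075]
jar2 0.72 [351. 215.] 2192 [ 0.46  -0.058  0.015] [0.515 0.068 0.051]
jar2 0.72 [267. 139.] 260 [0.736 0.229 0.089] [0.761 0.255 0.121]
jar2 0.59 [427. 174.] 349 [ 0.59  -0.321  0.069] [ 0.622 -0.297  0.075]
sauce
[... 825 characters left out ...]
10.] 2127 [ 0.459 -0.057  0.015] [0.514 0.067 0.049]
butter 0.77 [488. 237.] 1229 [ 0.358 -0.523  0.054] [ 0.408 -0.463  0.067]
butter 0.58 [238. 211.] 182 [0.479 0.336 0.025] [0.526 0.35  0.031]
toaster 0.9 [157. 209.] 5883 [0.477 0.558 0.182] [0.619 0.659 0.19 ]
flap_pull 0.87 [347. 190.] 1579 [ 0.545 -0.049  0.048] [0.585 0.083 0.08 ]
flap_pull 0.55 [351. 216.] 2085 [ 0.46  -0.053  0.015] [0.513 0.07  0.046]
flap_pull 0.46 [425. 174.] 359 [ 0.59  -0.322  0.069] [ 0.626 -0.297  0.075]
{'time_s': 0.8, 'qpos': [1.4176, 0.2551, 0.1082, -0.0, -1.4239, -0.2846], 'eef_pos': [0.2331, 0.4981, 0.2313], 'eef_rot': [-0.0, 0.9761, -0.2172, -0.0], 'ft_force': [0.0987, -0.3012, 0.5998], 'width': 0.0852}
```

View pics/top0.png

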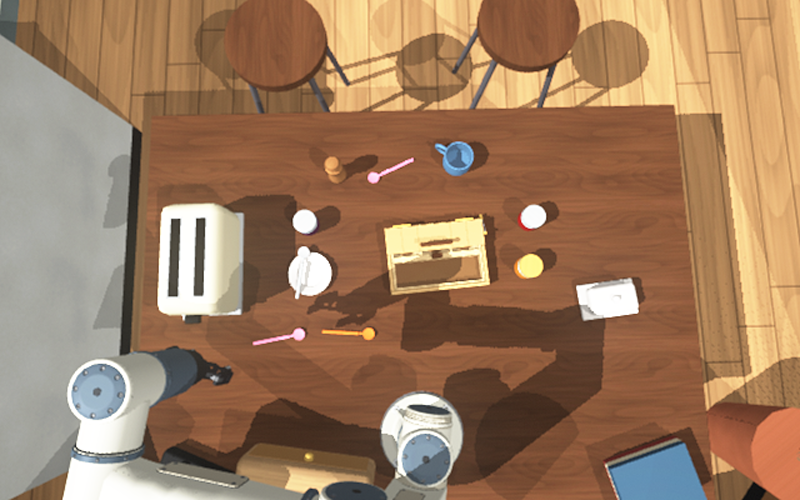

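View pics/scene0.png

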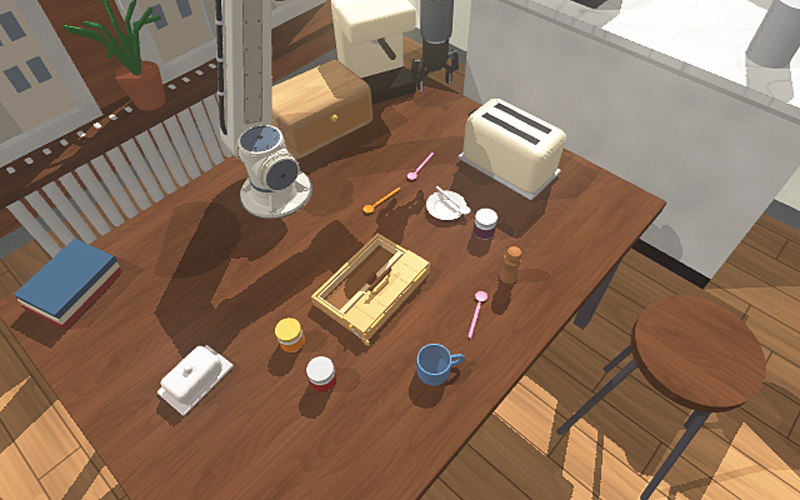

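The top view shows three jars: plum at (305,222), red at (533,216) and marmalade at (529,266). One silver spoon shows on the saucer at (302,272). The pink and orange look-alikes lie on the ledge. Next I measure the box pose and check the saucer up close.

```bash
python3 - <<'E'
from h import *
a=cam('top');W=cloud(a);b=cam('scene');V=cloud(b)
np.set_printoptions(suppress=True,precision=4)
for n,X,c in (('top',W,a),('scene',V,b)):
    near=(abs(X[...,0]-.5)<.16)&(abs(X[...,1]+.05)<.18)
    m=near&(X[...,2]>.034)&(X[...,2]<.055); p=X[m][:,:2].astype(np.float32)
    print(n,'rim rect',cv2.minAreaRect(p),len(p))
    m=near&(X[...,2]>.044)&(X[...,2]<.053);p=X[m][:,:2].astype(np.float32); print(' flap',cv2.minAreaRect(p),p.mean(0),len(p))
    m=near&(X[...,2]>.068)&(X[...,2]<.09);p=X[m]; print(' pull',cv2.minAreaRect(p[:,:2].astype(np.float32)),p.mean(0),len(p))
    m=near&(X[...,2]>.055)&(X[...,2]<.066);p=X[m]; print(' knob?',p.mean(0),len(p),np.median(p,0))
    print(n,'fx',c['fx'])
    for nm,xy in (('plum',(.59,.31)),('red',(.59,-.32)),('orange',(.454,-.306))):
        m=(np.hypot(X[...,0]-xy[0],X[...,1]-xy[1])<.08)&(X[...,2]>.064)&(X[...,2]<.078); p=X[m]
        print(' ',nm,len(p),p.min(0),p.max(0),(p.min(0)+p.max(0))/2, p.mean(0))
    m=(np.hypot(X[...,0]-.45,X[...,1]-.31)<.1)&(X[...,2]>.021)&(X[...,2]<.045); p=X[m]
    q=p[:,:2]-p[:,:2].mean(0);u=np.linalg.svd(q,full_matrices=False)[2][0]; print(' spoon',len(p),p.mean(0),u,(q@u).min(),(q@u).max(),cv2.minAreaRect(p[:,:2].astype(np.float32)))
# mosaic
def cr(c,cx,cy,h,s):
    return cv2.resize(c['color'][cy-h:cy+h,cx-h:cx+h,::-1],(s,s),interpolation=cv2.INTER_CUBIC)
cv2.imwrite('pics/m1.png',np.vstack([np.hstack([cr(a,350,203,50,400),cr(a,248,217,30,400)]),np.hstack([cr(b,300,230,52,200),cr(b,358,163,30,200)]+[np.zeros((200,400,3),np.uint8)])]))
E
```

```text
top rim rect ((0.493434876203537, -0.055747345089912415), (0.19546818733215332, 0.2860853374004364), 4.622344493865967) 2341
 flap ((0.4944467544555664, -0.055880606174468994), (0.19226428866386414, 0.2860610783100128), 4.847808837890625) [ 0.546 -0.047] 1436
 pull ((0.5229571461677551, -0.049223121255636215), (0.012423530220985413, 0.0908910483121872), 5.013724327087402) [ 0.5223 -0.0495  0.0784] 92
 knob? [ 0.5026 -0.0551  0.0585] 45 [ 0.4922 -0.056   0.0583]
top fx 375.14493719817773
  plum 250 [0.5646 0.288  0.0644] [0.6265 0.3491 0.0772] [0.5956 0.3185 0.0708] [0.5949 0.3176 0.0704]
  red 253 [ 0.5648 -0.3585  0.064 ] [ 0.6256 -0.2966  0.0758] [ 0.5952 -0.3275  0.0699] [ 0.594  -0.3274  0.0698]
  orange 266 [ 0.4252 -0.3426  0.0646] [ 0.4848 -0.2797  0.078 ] [ 0.455  -0.3111  0.0713] [ 0.4547 -0.3105  0.0701]
 spoon 173 [0.4635 0.3326 0.0254] [-0.9952  0.098 ] -0.06334458985911515 0.08151877553537643 ((0.4604347348213196, 0.314031183719635), (0.13646487891674042, 0.11449960619211197), 15.200617790222168)
scene rim rect ((0.49606043100357056, -0.05934274196624756), (0.19911183416
[... 254 characters left out ...]
830690384, 0.08653992414474487), 6.025041580200195) [ 0.5269 -0.0569  0.0781] 89
 knob? [ 0.5012 -0.059   0.0591] 43 [ 0.496  -0.0578  0.0595]
scene fx 422.7312528395702
  plum 193 [0.568 0.279 0.064] [0.6294 0.3466 0.0758] [0.5987 0.3128 0.0699] [0.5993 0.3119 0.0692]
  red 344 [ 0.5673 -0.364   0.0645] [ 0.6301 -0.3003  0.0769] [ 0.5987 -0.3322  0.0707] [ 0.5996 -0.3328  0.0696]
  orange 290 [ 0.4269 -0.3469  0.0641] [ 0.4912 -0.2856  0.077 ] [ 0.459  -0.3162  0.0705] [ 0.4597 -0.3161  0.0697]
 spoon 100 [0.4689 0.3276 0.0255] [ 0.9937 -0.1125] -0.08671288332319436 0.06169017153448283 ((0.4535295367240906, 0.30254319310188293), (0.08771023899316788, 0.14839498698711395), 83.65748596191406)
```

View pics/m1.png

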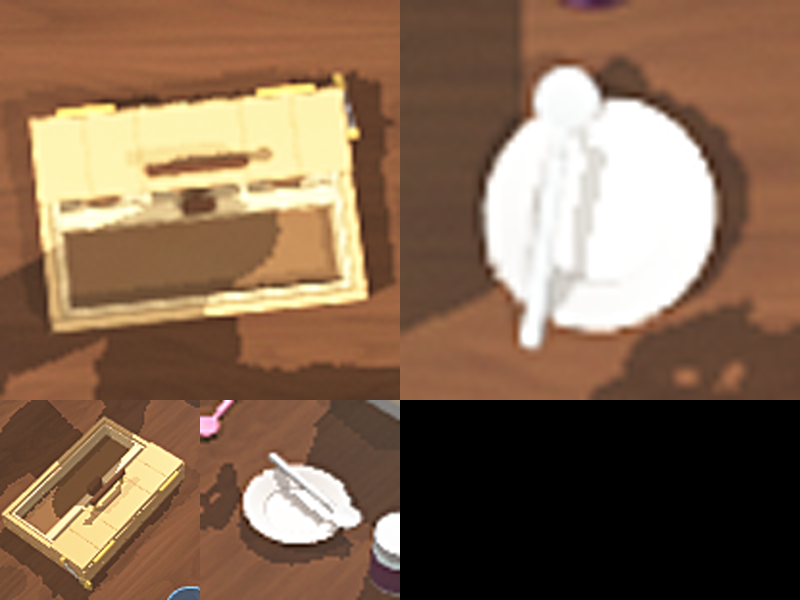

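The saucer crop confirms a single silver spoon on it (handle toward the robot, bowl away) and the box with the flap shut. I move above the flap pull, closing axis along the box's x, ready to straddle the bar.

{"fn": "send_rows", "kwargs": {"motion": [[[2.25,-4.24,0],[0,0,-5],4],[[2.25,-4.24,0],[0,0,-5],4],[[2.25,-4.24,0],[0,0,-5],4],[[2.25,-4.24,0],[0,0,-5],4],[[2.25,-4.24,0],[0,0,-5],4]]}}

```text
time_s: 1.4
eef_pos: [0.3461, 0.2844, 0.2316]
eef_rot: [-0.0, 0.905, -0.425, 0.0]
ft_force: [1.6, 0.8, 0.6]
width: 0.0402
```

{"fn": "send_rows", "kwargs": {"motion": [[[2.25,-4.24,0],[0,0,-5],4],[[2.25,-4.24,0],[0,0,-5],4],[[2.25,-4.24,0],[0,0,-5],4],[[2.25,-4.24,0],[0,0,-5],4],[[2.25,-4.24,0],[0,0,-5],4]]}}

```text
time_s: 1.9
eef_pos: [0.4587, 0.0723, 0.2317]
eef_rot: [-0.0, 0.792, -0.611, 0.0]
ft_force: [0.7, 0.4, 0.6]
width: 0.0398
```

{"fn": "send_rows", "kwargs": {"motion": [[[2.25,-4.24,0],[0,0,-5],4],[[2.25,-4.24,0],[0,0,-5],4],[[2.25,-4.24,0],[0,0,0],4],[[0,0,0],[0,0,0],4],[[0,0,0],[0,0,0],4]]}}

```text
time_s: 2.4
eef_pos: [0.5257, -0.0541, 0.2308]
eef_rot: [0.0, 0.736, -0.677, -0.0]
ft_force: [0.0, 0.7, 0.4]
width: 0.0402
```

{"fn": "send_rows", "kwargs": {"motion": [[[0,0,-4.2],[0,0,0],2.6],[[0,0,-4.2],[0,0,0],2.6],[[0,0,-4.2],[0,0,0],2.6],[[0,0,-3.0],[0,0,0],2.6],[[0,0,-1.5],[0,0,0],2.6]]}}

```text
time_s: 2.9
eef_pos: [0.5234, -0.0517, 0.0577]
eef_rot: [0.001, 0.737, -0.675, -0.002]
ft_force: [-0.9, -0.6, 0.2]
width: 0.0259
```

{"fn": "send_rows", "kwargs": {"motion": [[[0.65,0.05,0],[0,0,0],2.6],[[0.76,0.06,0.92],[0,0,0],2.6],[[0.76,0.06,0.92],[0,0,0],2.6],[[0,0,0],[0,0,0],2.6]]}}

```text
time_s: 3.3
eef_pos: [0.5468, -0.0502, 0.0805]
eef_rot: [0.0, 0.737, -0.676, -0.001]
ft_force: [-7.3, 1.7, 2.4]
width: 0.0258
```

{"fn": "send_rows", "kwargs": {"motion": [[[1.03,0.08,0.6],[0,0,0],2.6],[[1.03,0.08,0.6],[0,0,0],2.6],[[1.17,0.09,0.22],[0,0,0],2.6],[[1.17,0.09,0.22],[0,0,0],2.6],[[0,0,0],[0,0,0],2.6]]}}

```text
time_s: 3.8
eef_pos: [0.5932, -0.0471, 0.0968]
eef_rot: [-0.001, 0.737, -0.676, 0.001]
ft_force: [-1.3, 0.7, 1.4]
width: 0.0258
```

{"fn": "send_rows", "kwargs": {"motion": [[[0.9,0.07,-0.11],[0,0,0],2.6],[[0.9,0.07,-0.11],[0,0,0],2.6],[[0.6,0.05,-0.2],[0,0,0],2.6],[[0.6,0.05,-0.2],[0,0,0],2.6],[[0,0,0],[0,0,0],2.6]]}}

```text
time_s: 4.3
eef_pos: [0.6226, -0.0454, 0.0886]
eef_rot: [-0.0, 0.737, -0.676, 0.0]
ft_force: [1.9, -0.5, -0.8]
width: 0.0256
```

```bash
python3 - <<'E'
from h import *
b=cam('scene');save(b,'s1.png',(220,130,420,330),3)
E
```

```text
(no output)
```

View pics/s1.png

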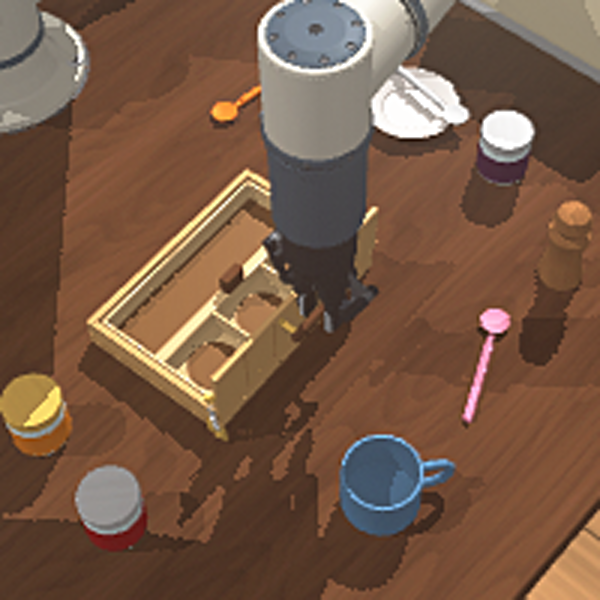

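The flap stands about upright, with the bar resting on the far finger. I follow through and lift out.

{"fn": "send_rows", "kwargs": {"motion": [[[1.2,0.1,0.2],[0,0,0],2.6],[[1.0,0.1,0.5],[0,0,0],2.6],[[0.5,0,3],[0,0,0],2.6],[[0,0,5],[0,0,0],2.6],[[-3,0,4],[0,0,0],2.6]]}}

```text
time_s: 4.85
eef_pos: [0.6193, -0.0439, 0.2164]
eef_rot: [0.001, 0.737, -0.676, -0.0]
ft_force: [1.6, -0.6, 0.7]
width: 0.0259
```

{"fn": "send_rows", "kwargs": {"motion": [[[-5,0,0],[0,0,0],4],[[-5,0,0],[0,0,0],4],[[-5,0,0],[0,0,0],4],[[-5,0,0],[0,0,0],4],[[0,0,0],[0,0,0],4]]}}

```text
time_s: 5.35
eef_pos: [0.412, -0.0443, 0.2158]
eef_rot: [0.0, 0.737, -0.676, -0.001]
ft_force: [0.2, 0.8, 0.7]
width: 0.04
```

```bash
python3 - <<'E'
from h import *
np.set_printoptions(suppress=True,precision=4)
a=cam('top');W=cloud(a);b=cam('scene');V=cloud(b)
yaw=np.radians(5.0);ex=np.array([np.cos(yaw),np.sin(yaw)]);ey=np.array([-ex[1],ex[0]]);c0=np.array([.4947,-.0575])
for n,X in (('top',W),('scene',V)):
    L=np.stack([(X[...,:2]-c0)@ex,(X[...,:2]-c0)@ey],-1)
    m=(abs(L[...,0])<.02)&(abs(L[...,1])<.03)&(X[...,2]>.052)&(X[...,2]<.07);print(n,'knob',X[m].mean(0),m.sum(),X[m].min(0),X[m].max(0))
    # flap points
    m=(L[...,0]>.08)&(L[...,0]<.18)&(abs(L[...,1])<.15)&(X[...,2]>.06);p=X[m];l=L[m]
    if len(p)>20:
        i=p[:,2].argmax();print('flap top z',p[:,2].max(),np.degrees(np.arctan2(p[:,2]-.04,l[:,0]-.092))[p[:,2]>.085].round(0)[:8])
    # rim edges: front wall outer edge line & divider
    m=(L[...,0]<-.07)&(L[...,0]>-.12)&(abs(L[...,1])<.12)&(X[...,2]>.03)&(X[...,2]<.05);p=X[m]
    k=np.polyfit(p[:,1],p[:,0],1);print('front yaw',np.degrees(np.arctan(-k[0])),'mean lx',L[m][:,0].mean(),L[m][:,0].min(),L[m][:,0].max())
    m=(abs(L[...,1])<.16)&(abs(L[...,0])<.09)&(X[...,2]>.033)&(X[...,2]<.047);l=L[m];print('y ext',np.percentile(l[:,1],[.5,99.5]))
save(b,'s2.png',(220,130,420,330),3)
E
```

```text
<stdin>:7: RuntimeWarning: Mean of empty slice.
  ret = um.true_divide(
Traceback (most recent call last):
ValueError: zero-size array to reduction operation minimum which has no identity
```

```bash
python3 - <<'E'
from h import *
np.set_printoptions(suppress=True,precision=4)
b=cam('scene');X=cloud(b);save(b,'s2.png',(220,130,420,330),3)
yaw=np.radians(5.0);ex=np.array([np.cos(yaw),np.sin(yaw)]);ey=np.array([-ex[1],ex[0]]);c0=np.array([.4947,-.0575])
L=np.stack([(X[...,:2]-c0)@ex,(X[...,:2]-c0)@ey],-1)
m=(abs(L[...,0])<.02)&(abs(L[...,1])<.03)&(X[...,2]>.052)&(X[...,2]<.07);print('knob',X[m].mean(0),m.sum())
m=(L[...,0]>.08)&(L[...,0]<.18)&(abs(L[...,1])<.15)&(X[...,2]>.06)&(X[...,2]<.13);p=X[m];l=L[m]
print('flap',p[:,2].max(),np.degrees(np.arctan2(p[:,2]-.04,l[:,0]-.092))[p[:,2]>.085].round(0)[::20])
m=(L[...,0]<-.07)&(L[...,0]>-.12)&(abs(L[...,1])<.12)&(X[...,2]>.03)&(X[...,2]<.05);p=X[m]
if len(p)>9: print('front yaw',np.degrees(np.arctan(-np.polyfit(p[:,1],p[:,0],1)[0])),L[m][:,0].mean(),len(p))
m=(abs(L[...,1])<.1)&(abs(L[...,0])<.012)&(X[...,2]>.033)&(X[...,2]<.047);p=X[m]
print('divider',np.degrees(np.arctan(-np.polyfit(p[:,1],p[:,0],1)[0])),L[m].mean(0),len(p))
E
```

```text
knob [ 0.4959 -0.0592  0.0585] 40
flap 0.10737032659379907 [60. 60. 54. 59. 60. 51. 56. 56. 61. 49. 59. 61. 59. 61.]
front yaw 4.689200240483591 -0.08735806715015595 325
divider 4.410516553652865 [ 0.0007 -0.0079] 203
```

View pics/s2.png

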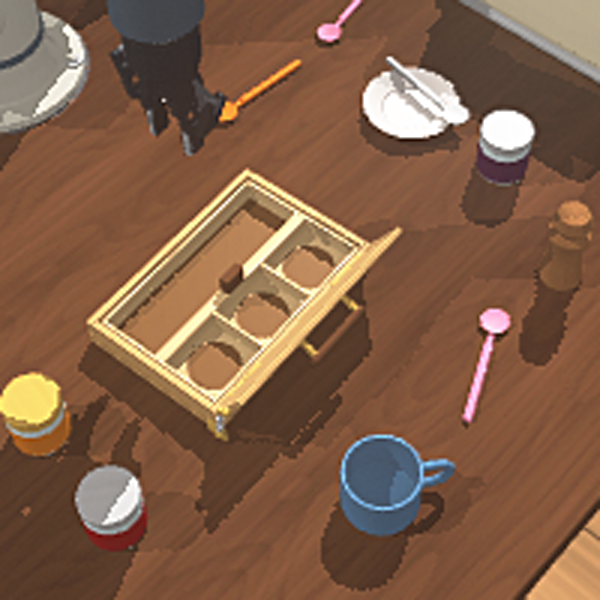

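Flap is fully open at about 120°, and the wells at (310,260), (260,310) and (215,360) are on its side. I grip the knob first along x, only to learn its centre, then regrip along y.

{"fn": "send_rows", "kwargs": {"motion": [[[4.1,-0.65,-3],[0,0,0],4],[[4.1,-0.65,-3],[0,0,0],4],[[0,0,-5],[0,0,0],4],[[0,0,-4],[0,0,0],4],[[0,0,-2.2],[0,0,0],4]]}}

```text
time_s: 6.0
eef_pos: [0.4971, -0.0566, 0.0407]
eef_rot: [0.003, 0.736, -0.677, -0.002]
ft_force: [-0.0, -0.3, 1.1]
width: 0.0401
```

{"fn": "send_rows", "kwargs": {"motion": [[[0,0,0],[0,0,0],0],[[0,0,0],[0,0,0],0],[[0,0,0],[0,0,0],0],[[0,0,0],[0,0,0],0]]}}

```text
time_s: 6.4
eef_pos: [0.4967, -0.0566, 0.0451]
eef_rot: [0.001, 0.736, -0.676, -0.001]
ft_force: [-6.4, -0.7, -4.9]
width: 0.0125
```

{"fn": "send_rows", "kwargs": {"motion": [[[-0.25,0,0],[0,0,0],0],[[0,0,0],[0,0,0],0],[[0,0,0],[0,0,0],0]]}}

```text
time_s: 6.7
eef_pos: [0.4965, -0.056, 0.0459]
eef_rot: [-0.001, 0.737, -0.676, 0.0]
ft_force: [-1.6, 0.4, -4.7]
width: 0.0126
```

{"fn": "send_rows", "kwargs": {"motion": [[[-0.25,0,0],[0,0,0],0],[[0,0,0],[0,0,0],0],[[0,0,0],[0,0,0],0]]}}

```text
time_s: 7.0
eef_pos: [0.494, -0.0561, 0.0456]
eef_rot: [-0.001, 0.737, -0.676, 0.0]
ft_force: [0.1, -0.9, -4.2]
width: 0.0125
```

{"fn": "send_rows", "kwargs": {"motion": [[[-0.15,0,0],[0,0,0],0],[[0,0,0],[0,0,0],0],[[0,0,0],[0,0,0],0]]}}

```text
time_s: 7.3
eef_pos: [0.4919, -0.0562, 0.0453]
eef_rot: [-0.0, 0.737, -0.676, 0.0]
ft_force: [0.3, 1.1, -4.9]
width: 0.0121
```

{"fn": "send_rows", "kwargs": {"motion": [[[-0.15,0,0],[0,0,0],0],[[0,0,0],[0,0,0],0],[[0,0,0],[0,0,0],0]]}}

```text
time_s: 7.6
eef_pos: [0.4914, -0.0562, 0.0457]
eef_rot: [-0.001, 0.737, -0.676, 0.001]
ft_force: [4.1, -2.1, -4.5]
width: 0.012
```

{"fn": "send_rows", "kwargs": {"motion": [[[-0.15,0,0],[0,0,0],0],[[0,0,0],[0,0,0],0],[[0,0,0],[0,0,0],0]]}}

```text
time_s: 7.9
eef_pos: [0.4913, -0.0562, 0.0463]
eef_rot: [-0.002, 0.737, -0.676, 0.002]
ft_force: [5.7, -2.2, -6.2]
width: 0.012
```

{"fn": "send_rows", "kwargs": {"motion": [[[0.6,0.2,0],[0,0,0],0],[[0,0,0],[0,0,0],0],[[0,0,0],[0,0,0],0]]}}

```text
time_s: 8.2
eef_pos: [0.4941, -0.0542, 0.0448]
eef_rot: [0.001, 0.737, -0.676, -0.001]
ft_force: [0.3, 0.4, -4.1]
width: 0.0122
```

{"fn": "send_rows", "kwargs": {"motion": [[[0,0.3,0],[0,0,0],0],[[0,0,0],[0,0,0],0],[[0,0,0],[0,0,0],0]]}}

```text
time_s: 8.5
eef_pos: [0.4939, -0.0539, 0.0455]
eef_rot: [0.002, 0.737, -0.676, 0.001]
ft_force: [0.3, -11.5, -1.9]
width: 0.0122
```

{"fn": "send_rows", "kwargs": {"motion": [[[0,-0.8,0],[0,0,0],0],[[0,0,0],[0,0,0],0],[[0,0,0],[0,0,0],0]]}}

```text
time_s: 8.8
eef_pos: [0.4945, -0.0591, 0.0451]
eef_rot: [-0.0, 0.737, -0.676, -0.0]
ft_force: [-0.4, 1.2, -4.3]
width: 0.0126
```

{"fn": "send_rows", "kwargs": {"motion": [[[0,-0.2,0],[0,0,0],0],[[0,0,0],[0,0,0],0],[[0,0,0],[0,0,0],0]]}}

```text
time_s: 9.1
eef_pos: [0.4946, -0.0592, 0.045]
eef_rot: [-0.001, 0.737, -0.676, -0.001]
ft_force: [-1.5, 9.6, -2.9]
width: 0.0125
```

{"fn": "send_rows", "kwargs": {"motion": [[[0,0.5,0],[0,0,0],0],[[0,0,0],[0,0,0],0],[[0,0,0],[0,0,0],5.5],[[0,0,0],[0,0,0],5.5],[[0,0,4.5],[0,0,0],5.5]]}}

```text
time_s: 9.6
eef_pos: [0.4911, -0.0567, 0.0863]
eef_rot: [0.004, 0.736, -0.677, -0.004]
ft_force: [0.7, -0.9, 0.1]
width: 0.0543
```

{"fn": "send_rows", "kwargs": {"motion": [[[0,0,0],[0,0,8.5],5.5],[[0,0,0],[0,0,8.5],5.5],[[0,0,0],[0,0,8.5],5.5],[[0,0,0],[0,0,8.5],5.5],[[0,0,0],[0,0,8.5],5.5]]}}

```text
time_s: 10.1
eef_pos: [0.4954, -0.0566, 0.091]
eef_rot: [-0.0, 0.933, -0.36, 0.001]
ft_force: [0.2, -0.7, 0.8]
width: 0.0551
```

{"fn": "send_rows", "kwargs": {"motion": [[[0,0,0],[0,0,8.5],5.5],[[0,0,0],[0,0,8.5],5.5],[[0,0,0],[0,0,8.5],5.5],[[0,0,0],[0,0,8.5],5.5],[[0,0,0],[0,0,8.5],5.5]]}}

```text
time_s: 10.6
eef_pos: [0.4954, -0.0566, 0.091]
eef_rot: [0.0, 1.0, 0.002, 0.001]
ft_force: [0.0, 0.5, -0.6]
width: 0.0555
```

{"fn": "send_rows", "kwargs": {"motion": [[[0,0,0],[0,0,5],5.5],[[0,0,-2],[0,0,0],5.5],[[0,0,-2.4],[0,0,0],5.5],[[0,0,0],[0,0,0],5.5],[[0,0,0],[0,0,0],5.5]]}}

```text
time_s: 11.1
eef_pos: [0.4953, -0.0566, 0.047]
eef_rot: [0.0, 0.999, 0.043, 0.0]
ft_force: [-0.7, -0.7, 0.3]
width: 0.0552
```

{"fn": "send_rows", "kwargs": {"motion": [[[0,0,0],[0,0,0],0],[[0,0,0],[0,0,0],0],[[0,0,0],[0,0,0],0],[[0,0,0],[0,0,0],0]]}}

```text
time_s: 11.5
eef_pos: [0.4961, -0.056, 0.048]
eef_rot: [-0.0, 0.999, 0.043, 0.002]
ft_force: [-1.2, 2.3, 6.0]
width: 0.0283
```

{"fn": "send_rows", "kwargs": {"motion": [[[0.5,0,0],[0,0,0],0],[[0,0,0],[0,0,0],0],[[0,0,0],[0,0,0],0]]}}

```text
time_s: 11.8
eef_pos: [0.4973, -0.0563, 0.048]
eef_rot: [-0.0, 0.999, 0.043, -0.002]
ft_force: [-13.3, 5.1, 18.4]
width: 0.0283
```

{"fn": "send_rows", "kwargs": {"motion": [[[-1.0,0,0],[0,0,0],0],[[0,0,0],[0,0,0],0],[[0,0,0],[0,0,0],0]]}}

```text
time_s: 12.1
eef_pos: [0.4926, -0.0561, 0.0481]
eef_rot: [-0.0, 0.999, 0.043, 0.003]
ft_force: [4.3, -0.3, 1.5]
width: 0.0279
```

{"fn": "send_rows", "kwargs": {"motion": [[[0.5,0.5,0],[0,0,0],0],[[0,0,0],[0,0,0],0],[[0,0,0],[0,0,0],0]]}}

```text
time_s: 12.4
eef_pos: [0.4948, -0.0527, 0.048]
eef_rot: [0.001, 0.999, 0.043, 0.0]
ft_force: [-4.0, -5.8, 10.7]
width: 0.0283
```

{"fn": "send_rows", "kwargs": {"motion": [[[0,-1.0,0],[0,0,0],0],[[0,0,0],[0,0,0],0],[[0,0,0],[0,0,0],0]]}}

```text
time_s: 12.7
eef_pos: [0.4962, -0.0572, 0.048]
eef_rot: [-0.003, 0.999, 0.042, 0.002]
ft_force: [-4.4, 18.9, 13.4]
width: 0.0278
```

{"fn": "send_rows", "kwargs": {"motion": [[[0,0.5,0],[0,0,0],0],[[0,0,0],[0,0,0],0],[[0,0,0],[0,0,0],0]]}}

```text
time_s: 13.0
eef_pos: [0.4961, -0.0557, 0.0481]
eef_rot: [-0.0, 0.999, 0.043, 0.002]
ft_force: [-1.0, 3.2, 8.8]
width: 0.0283
```

{"fn": "send_rows", "kwargs": {"motion": [[[0,0,2],[0,0,0],0],[[0,0,3],[0,0,0],0],[[0,0,3],[0,0,0],0],[[0,0,3],[0,0,0],0],[[0,0,3],[0,0,0],0]]}}

```text
time_s: 13.5
eef_pos: [0.4932, -0.0561, 0.1863]
eef_rot: [-0.0, 0.999, 0.043, -0.002]
ft_force: [1.2, -0.2, -4.7]
width: 0.0278
```

{"fn": "send_rows", "kwargs": {"motion": [[[0,0,0],[0,0,-5],0],[[0,0,0],[0,0,-5],0],[[0,0,0],[0,0,-8],0],[[0,0,0],[0,0,-8],0],[[0,0,0],[0,0,-8],0]]}}

```text
time_s: 14.0
eef_pos: [0.4933, -0.0561, 0.185]
eef_rot: [0.0, 0.967, -0.254, -0.002]
ft_force: [-0.2, 0.3, -4.4]
width: 0.0278
```

{"fn": "send_rows", "kwargs": {"motion": [[[0,0,0],[0,0,-8],0],[[0,0,0],[0,0,-8],0],[[0,0,0],[0,0,-8],0],[[0,0,0],[0,0,-8],0],[[0,0,0],[0,0,-8],0]]}}

```text
time_s: 14.5
eef_pos: [0.4933, -0.0561, 0.185]
eef_rot: [0.001, 0.822, -0.57, -0.002]
ft_force: [0.1, -0.7, -4.7]
width: 0.0283
```

{"fn": "send_rows", "kwargs": {"motion": [[[0,0,0],[0,0,-8],0],[[0,0,0],[0,0,-8],0],[[0,0,0],[0,0,-8],0],[[0,0,0],[0,0,-8],0],[[0,0,0],[0,0,-8],0]]}}

```text
time_s: 15.0
eef_pos: [0.4933, -0.056, 0.185]
eef_rot: [-0.001, -0.578, 0.816, 0.001]
ft_force: [0.5, -0.0, -5.2]
width: 0.0279
```

{"fn": "send_rows", "kwargs": {"motion": [[[0,0,0],[0,0,-8],0],[[0,0,0],[0,0,-8],0],[[0,0,0],[0,0,-8],0],[[0,0,0],[0,0,-8],0],[[0,0,0],[0,0,-8],0]]}}

```text
time_s: 15.5
eef_pos: [0.4933, -0.056, 0.185]
eef_rot: [-0.002, -0.264, 0.965, 0.001]
ft_force: [-0.5, -0.1, -5.4]
width: 0.0278
```

{"fn": "send_rows", "kwargs": {"motion": [[[0,0,0],[0,0,-5],0],[[0,0,0],[0,0,-1],0],[[0,0,0],[0,0,0],0],[[0,0,0],[0,0,0],0],[[0,0,0],[0,0,0],0]]}}

```text
time_s: 16.0
eef_pos: [0.4947, -0.0562, 0.1861]
eef_rot: [-0.0, -0.216, 0.976, 0.0]
ft_force: [-0.3, -0.2, -4.5]
width: 0.0279
```

```bash
python3 - <<'E'
from h import *
np.set_printoptions(suppress=True,precision=4)
print(st())
b=cam('scene');save(b,'s3.png',(200,100,440,330),2.5)
for n in('scene','top'):
    X=cloud(cam(n))
    # tray bounding: walls top z ~ .148+.030
    m=(abs(X[...,0]-.494)<.16)&(abs(X[...,1]+.055)<.17)&(X[...,2]>.163)&(X[...,2]<.182);p=X[m]
    print(n,len(p),cv2.minAreaRect(p[:,:2].astype(np.float32)),np.linalg.lstsq(np.c_[p[:,:2]-p[:,:2].mean(0),np.ones(len(p))],p[:,2],rcond=None)[0])
E
```

```text
{'time_s': 16.0, 'qpos': [0.202, 0.1717, -0.114, -0.0002, -1.2856, -1.3368], 'eef_pos': [0.4947, -0.0562, 0.1861], 'eef_rot': [-0.0003, -0.2163, 0.9763, 0.0001], 'ft_force': [-0.3264, -0.1697, -4.4693], 'width': 0.0279}
scene 933 ((0.49492013454437256, -0.05743396282196045), (0.1709369421005249, 0.26094359159469604), 25.051280975341797) [0.0022 0.0029 0.1727]
top 250 ((0.45980384945869446, -0.07401379942893982), (0.08977184444665909, 0.24704962968826294), 24.705286026000977) [-0.0054  0.0119  0.175 ]
```

View pics/s3.png

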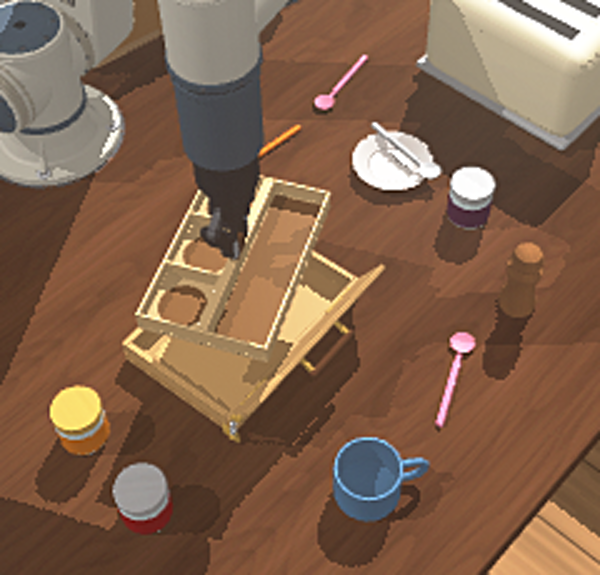

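The tray is clear of the box with its wells now toward the robot; 20° of turn remain. I finish the turn, shift by the measured offsets and lower.

{"fn": "send_rows", "kwargs": {"motion": [[[-0.2,0.1,0],[0,0,-8],0],[[0,0,0],[0,0,-8],0],[[0,0,-2],[0,0,-4.2],0],[[0,0,-4],[0,0,0],0],[[0,0,-3],[0,0,0],0]]}}

```text
time_s: 16.65
eef_pos: [0.4923, -0.0551, 0.0948]
eef_rot: [-0.0, -0.041, 0.999, 0.0]
ft_force: [-0.4, -0.2, -5.2]
width: 0.0277
```

{"fn": "send_rows", "kwargs": {"motion": [[[0,0,-1],[0,0,0],0],[[0,0,0],[0,0,0],0],[[0,0,0],[0,0,0],0]]}}

```text
time_s: 16.95
eef_pos: [0.4943, -0.0553, 0.0879]
eef_rot: [0.001, -0.041, 0.999, -0.0]
ft_force: [0.3, 0.5, -3.4]
width: 0.0278
```

{"fn": "send_rows", "kwargs": {"motion": [[[0,0,-1],[0,0,0],0],[[0,0,0],[0,0,0],0],[[0,0,0],[0,0,0],0]]}}

```text
time_s: 17.25
eef_pos: [0.494, -0.0551, 0.0773]
eef_rot: [0.001, -0.041, 0.999, 0.0]
ft_force: [0.8, 0.7, -2.7]
width: 0.0282
```

{"fn": "send_rows", "kwargs": {"motion": [[[0,0,-1],[0,0,0],0],[[0,0,0],[0,0,0],0],[[0,0,0],[0,0,0],0]]}}

```text
time_s: 17.55
eef_pos: [0.4927, -0.0554, 0.0664]
eef_rot: [-0.0, -0.041, 0.999, -0.0]
ft_force: [-3.4, -0.4, 1.3]
width: 0.028
```

{"fn": "send_rows", "kwargs": {"motion": [[[0,0,-0.7],[0,0,0],0],[[0,0,0],[0,0,0],0],[[0,0,0],[0,0,0],0]]}}

```text
time_s: 17.85
eef_pos: [0.4928, -0.0556, 0.0627]
eef_rot: [0.001, -0.042, 0.999, -0.001]
ft_force: [-13.8, 2.8, 27.4]
width: 0.0278
```

{"fn": "send_rows", "kwargs": {"motion": [[[-0.05,0,-0.7],[0,0,0],0],[[0,0,0],[0,0,0],0],[[0,0,0],[0,0,0],0]]}}

```text
time_s: 18.15
eef_pos: [0.4959, -0.0553, 0.0598]
eef_rot: [0.005, -0.043, 0.999, -0.001]
ft_force: [-16.5, 5.4, 48.7]
width: 0.0283
```

{"fn": "send_rows", "kwargs": {"motion": [[[0,0,-0.6],[0,0,0],0],[[0,0,0],[0,0,0],0],[[0,0,0],[0,0,0],0]]}}

```text
time_s: 18.45
eef_pos: [0.4995, -0.0553, 0.056]
eef_rot: [0.009, -0.043, 0.999, -0.001]
ft_force: [-14.5, 4.9, 54.9]
width: 0.0279
```

{"fn": "send_rows", "kwargs": {"motion": [[[0,0,1],[0,0,0],0],[[0,0,1.5],[0,0,0],0],[[0,0,1],[0,0,0],0],[[0,0,0],[0,0,0],0],[[0,0,0],[0,0,0],0]]}}

```text
time_s: 18.95
eef_pos: [0.492, -0.0552, 0.0805]
eef_rot: [-0.001, -0.041, 0.999, 0.0]
ft_force: [-0.0, -0.6, -5.2]
width: 0.0281
```

```bash
python3 - <<'E'
from h import *
np.set_printoptions(suppress=True,precision=4)
print(st())
b=cam('scene');save(b,'s4.png',(230,130,390,290),5)
X=cloud(b)
m=(abs(X[...,0]-.494)<.16)&(abs(X[...,1]+.055)<.17)&(X[...,2]>.052)&(X[...,2]<.075);p=X[m]
print(len(p),cv2.minAreaRect(p[:,:2].astype(np.float32)),np.linalg.lstsq(np.c_[p[:,:2]-p[:,:2].mean(0),np.ones(len(p))],p[:,2],rcond=None)[0])
E
```

```text
{'time_s': 18.95, 'qpos': [0.2051, 0.2511, -0.3, -0.0006, -1.0207, -1.6936], 'eef_pos': [0.492, -0.0552, 0.0805], 'eef_rot': [-0.0006, -0.041, 0.9992, 0.0001], 'ft_force': [-0.0169, -0.56, -5.1871], 'width': 0.0281}
1816 ((0.5275003910064697, -0.05128106474876404), (0.2838021516799927, 0.24613016843795776), 88.73550415039062) [ 0.0176 -0.0009  0.0619]
```

View pics/s4.png

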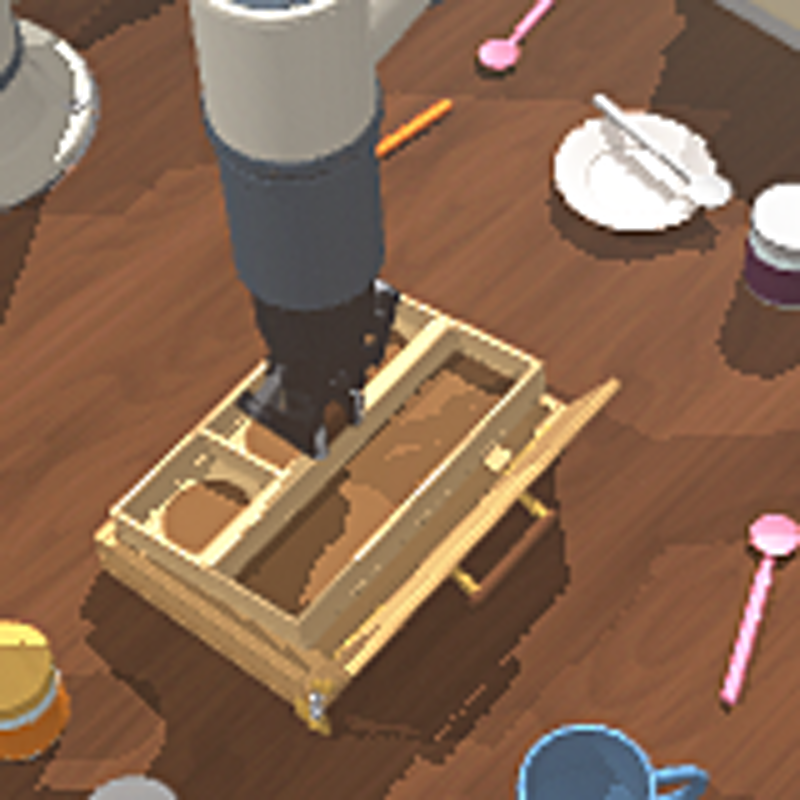

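```bash
cat > tilt.py <<'E'
from h import *
np.set_printoptions(suppress=True,precision=4)
def tilt(zt,tol=.008,c0=(.494,-.055),yaw=4.7):
    X=cloud(cam('scene'))
    t=np.radians(yaw);ex=np.array([np.cos(t),np.sin(t)]);ey=np.array([-ex[1],ex[0]])
    L=np.stack([(X[...,:2]-c0)@ex,(X[...,:2]-c0)@ey],-1)
    for lo,hi in((-.086,-.074),(-.007,.007),(.074,.086)):
        m=(L[...,0]>lo)&(L[...,0]<hi)&(abs(L[...,1])<.12)&(abs(L[...,1])>.03)&(abs(X[...,2]-zt)<.02)
        z=X[m][:,2]; l=L[m]
        top=[]
        for y in np.arange(-.11,.12,.02):
            k=(abs(l[:,1]-y)<.01)
            if k.sum()>4: top.append((round(y,2),round(float(np.percentile(z[k],85)),4)))
        print(lo,top)
E
python3 - <<'E'
from tilt import *
tilt(.0715)
E
```

```text
-0.086 [(np.float64(-0.11), 0.0643), (np.float64(-0.09), 0.0667), (np.float64(-0.07), 0.065), (np.float64(-0.05), 0.0669), (np.float64(-0.03), 0.0682)]
-0.007 [(np.float64(-0.11), 0.0783), (np.float64(-0.09), 0.0789), (np.float64(-0.07), 0.0791), (np.float64(-0.05), 0.0777), (np.float64(-0.03), 0.0781), (np.float64(0.03), 0.0762), (np.float64(0.05), 0.0792), (np.float64(0.07), 0.0796), (np.float64(0.09), 0.0798), (np.float64(0.11), 0.0773)]
0.074 [(np.float64(-0.11), 0.0886), (np.float64(-0.09), 0.0864), (np.float64(-0.07), 0.0884), (np.float64(-0.05), 0.0859), (np.float64(-0.03), 0.0876), (np.float64(0.03), 0.0848), (np.float64(0.05), 0.0872), (np.float64(0.07), 0.0871), (np.float64(0.09), 0.0862), (np.float64(0.11), 0.0872)]
```

The tray caught on the +x rim and pitched about 7.5° in the grip (+x side up). I level it with the tool and check.

{"fn": "send_rows", "kwargs": {"motion": [[[0,0,3],[0,0,0],0],[[0,0,0],[-0.3,3.8,0],0],[[0,0,0],[-0.3,3.7,0],0],[[0,0,0],[0,0,0],0],[[0,0,0],[0,0,0],0]]}}

```text
time_s: 19.55
eef_pos: [0.4922, -0.0552, 0.1102]
eef_rot: [-0.066, -0.041, 0.997, -0.002]
ft_force: [-0.9, 0.3, -4.3]
width: 0.0281
```

```bash
python3 - <<'E'
from tilt import *
print(st()); tilt(.109)
X=cloud(cam('scene'))
m=(abs(X[...,0]-.494)<.13)&(abs(X[...,1]+.055)<.15)&(X[...,2]>.1)&(X[...,2]<.118);p=X[m]
t=np.radians(4.7);ex=np.array([np.cos(t),np.sin(t)]);ey=np.array([-ex[1],ex[0]]);d=p[:,:2]-[.494,-.055]
print(cv2.minAreaRect(p[:,:2].astype(np.float32)),np.percentile(d@ex,[.5,99.5]),np.percentile(d@ey,[.5,99.5]))
m=(abs(X[...,0]-.494)<.15)&(abs(X[...,1]+.055)<.18)&(X[...,2]>.036)&(X[...,2]<.044);p=X[m];d=p[:,:2]-[.494,-.055]
print('box rim',np.percentile(d@ex,[.5,99.5]),np.percentile(d@ey,[.5,99.5]))
E
```

```text
{'time_s': 19.55, 'qpos': [0.1937, 0.3105, -0.1348, -0.0159, -1.2567, -1.6765], 'eef_pos': [0.4922, -0.0552, 0.1102], 'eef_rot': [-0.0659, -0.0409, 0.997, -0.0025], 'ft_force': [-0.8721, 0.2823, -4.3441], 'width': 0.0281}
-0.086 [(np.float64(-0.11), 0.1059), (np.float64(-0.09), 0.107), (np.float64(-0.07), 0.1073), (np.float64(-0.05), 0.1057), (np.float64(-0.03), 0.1088), (np.float64(0.03), 0.1069)]
-0.007 [(np.float64(-0.11), 0.1085), (np.float64(-0.09), 0.1083), (np.float64(-0.07), 0.1092), (np.float64(-0.05), 0.1082), (np.float64(-0.03), 0.1079), (np.float64(0.03), 0.1074), (np.float64(0.05), 0.109), (np.float64(0.07), 0.1068), (np.float64(0.09), 0.1101), (np.float64(0.11), 0.1097)]
0.074 [(np.float64(-0.11), 0.1071), (np.float64(-0.09), 0.1083), (np.float64(-0.07), 0.1078), (np.float64(-0.05), 0.1092), (np.float64(-0.03), 0.1098), (np.float64(0.03), 0.1089), (np.float64(0.05), 0.1088), (np.float64(0.07), 0.1093), (np.float64(0.09), 0.1093), (np.float64(0.11), 0.1109)]
((0.5165368318557739, -0.051135867834091187), (0.22421231865882874, 0.26872754096984863), 3.9414751529693604) [-0.089  0.135] [-0.1304  0.128 ]
box rim [-0.0942  0.1002] [-0.1454  0.1371]
```

```bash
cat > edges.py <<'E'
from h import *
np.set_printoptions(suppress=True,precision=4)
def edges(zt,c0=(.494,-.055),yaw=4.7,n=3):
    t=np.radians(yaw);ex=np.array([np.cos(t),np.sin(t)]);ey=np.array([-ex[1],ex[0]])
    R={}
    for i in range(n):
        X=cloud(cam('scene'))
        L=np.stack([(X[...,:2]-c0)@ex,(X[...,:2]-c0)@ey],-1)
        for nm,z0,xr,yl in(('tray',zt,.1,.14),('box',.04,.11,.16)):
            m=(abs(X[...,2]-z0)<.006)&(abs(L[...,0])<xr)&(abs(L[...,1])<yl);l=L[m]
            for y in np.arange(-.11,.12,.01):
                k=l[abs(l[:,1]-y)<.005,0]
                if len(k)>3: R.setdefault(nm+' -x',[]).append(k.min());R.setdefault(nm+' +x',[]).append(k.max())
            for x in np.arange(-.07,.075,.01):
                k=l[abs(l[:,0]-x)<.005,1]
                if len(k)>3: R.setdefault(nm+' -y',[]).append(k.min());R.setdefault(nm+' +y',[]).append(k.max())
    for k,v in R.items(): print(k,len(v),np.percentile(v,[25,50,75]))
E
python3 - <<'E'
from edges import *
edges(.108)
E
```

```text
tray -x 69 [-0.0881 -0.0865 -0.0113]
tray +x 69 [0.0795 0.08   0.0809]
tray -y 45 [-0.1304 -0.1299 -0.1293]
tray +y 45 [-0.0412  0.1252  0.1265]
box -x 53 [0.086  0.0867 0.0873]
box +x 53 [0.0909 0.0924 0.0937]
box -y 45 [-0.1415 -0.1409 -0.1405]
box +y 45 [-0.1331 -0.1326 -0.1314]
```

{"fn": "send_rows", "kwargs": {"motion": [[[0.3,0.05,-2],[0,0,0],0],[[0,0,-1],[0,0,0],0],[[0,0,0],[0,0,0],0],[[0,0,0],[0,0,0],0]]}}

```text
time_s: 20.2
eef_pos: [0.4953, -0.0549, 0.0816]
eef_rot: [-0.066, -0.041, 0.997, -0.003]
ft_force: [0.4, -0.0, -4.0]
width: 0.0283
```

```bash
python3 - <<'E'
from edges import *
print(st());edges(.078)
E
```

```text
{'time_s': 20.2, 'qpos': [0.1935, 0.3414, -0.1701, -0.0155, -1.19, -1.6751], 'eef_pos': [0.4953, -0.0549, 0.0816], 'eef_rot': [-0.0656, -0.0411, 0.997, -0.0028], 'ft_force': [0.4178, -0.0066, -3.9858], 'width': 0.0283}
tray -x 69 [-0.0846 -0.083  -0.0067]
tray +x 69 [0.0834 0.0839 0.0845]
tray -y 45 [-0.1304 -0.13   -0.1295]
tray +y 45 [0.0364 0.1254 0.1269]
box -x 52 [0.0859 0.0864 0.0868]
box +x 52 [0.0909 0.0925 0.0934]
box -y 45 [-0.1415 -0.1412 -0.1407]
box +y 45 [-0.1329 -0.132  -0.1314]
```

{"fn": "send_rows", "kwargs": {"motion": [[[0,0,-1],[0,0,0],0],[[0,0,-0.5],[0,0,0],0],[[0,0,0],[0,0,0],0],[[0,0,0],[0,0,0],0]]}}

```text
time_s: 20.75
eef_pos: [0.4953, -0.0548, 0.0661]
eef_rot: [-0.066, -0.041, 0.997, -0.003]
ft_force: [0.7, -0.6, -4.5]
width: 0.0281
```

{"fn": "send_rows", "kwargs": {"motion": [[[0,0,-0.7],[0,0,0],0],[[0,0,0],[0,0,0],0],[[0,0,0],[0,0,0],0]]}}

```text
time_s: 21.05
eef_pos: [0.4952, -0.0548, 0.0591]
eef_rot: [-0.066, -0.041, 0.997, -0.003]
ft_force: [0.2, -0.1, -3.6]
width: 0.028
```

Entering freely. Continue down.

{"fn": "send_rows", "kwargs": {"motion": [[[0,0,-0.7],[0,0,0],0],[[0,0,0],[0,0,0],0],[[0,0,0],[0,0,0],0]]}}

```text
time_s: 21.35
eef_pos: [0.4952, -0.0548, 0.0521]
eef_rot: [-0.066, -0.041, 0.997, -0.003]
ft_force: [-0.1, -0.6, -4.4]
width: 0.0281
```

{"fn": "send_rows", "kwargs": {"motion": [[[0,0,-0.6],[0,0,0],0],[[0,0,0],[0,0,0],0],[[0,0,0],[0,0,0],0]]}}

```text
time_s: 21.65
eef_pos: [0.4952, -0.0548, 0.0461]
eef_rot: [-0.066, -0.041, 0.997, -0.003]
ft_force: [0.4, 0.3, -3.9]
width: 0.028
```

{"fn": "send_rows", "kwargs": {"motion": [[[0,0,-0.4],[0,0,0],0],[[0,0,0],[0,0,0],0],[[0,0,0],[0,0,0],0]]}}

```text
time_s: 21.95
eef_pos: [0.4954, -0.0548, 0.0423]
eef_rot: [-0.066, -0.041, 0.997, -0.003]
ft_force: [0.4, 0.8, -4.4]
width: 0.0283
```

{"fn": "send_rows", "kwargs": {"motion": [[[0,0,-0.25],[0,0,0],0],[[0,0,0],[0,0,0],0],[[0,0,0],[0,0,0],0]]}}

```text
time_s: 22.25
eef_pos: [0.4961, -0.0547, 0.0404]
eef_rot: [-0.065, -0.041, 0.997, -0.003]
ft_force: [1.3, 2.7, 1.5]
width: 0.0279
```

{"fn": "send_rows", "kwargs": {"motion": [[[0,0,0.1],[0,0,0],5],[[0,0,0],[0,0,0],5],[[-0.5,0,4],[0,0,0],5],[[-0.5,0,4],[0.3,-3.8,0],5],[[0,0,4],[0.3,-3.7,0],5]]}}

```text
time_s: 22.75
eef_pos: [0.4851, -0.055, 0.162]
eef_rot: [0.001, -0.041, 0.999, -0.0]
ft_force: [1.3, -0.1, 1.3]
width: 0.05
```

{"fn": "send_rows", "kwargs": {"motion": [[[-5,0,0],[0,0,0],5],[[-5,0,0],[0,0,0],5],[[0,0,0],[0,0,0],5],[[0,0,0],[0,0,0],5]]}}

```text
time_s: 23.15
eef_pos: [0.3847, -0.055, 0.1615]
eef_rot: [0.001, -0.041, 0.999, 0.0]
ft_force: [0.6, 0.3, 0.0]
width: 0.0499
```

```bash
python3 - <<'E'
from tilt import *
from edges import edges
print(st());tilt(.038);edges(.038,n=2)
b=cam('scene');save(b,'s5.png',(220,110,430,320),3)
E
```

```text
{'time_s': 23.15, 'qpos': [0.2669, -0.0341, -0.4045, 0.0003, -1.1985, -1.7551], 'eef_pos': [0.3847, -0.055, 0.1615], 'eef_rot': [0.001, -0.0414, 0.9991, 0.0001], 'ft_force': [0.6048, 0.2543, 0.0435], 'width': 0.0499}
-0.086 [(np.float64(-0.11), 0.0375), (np.float64(-0.09), 0.0395), (np.float64(-0.07), 0.0395), (np.float64(-0.05), 0.0367), (np.float64(-0.03), 0.0371), (np.float64(0.03), 0.0386), (np.float64(0.05), 0.0363), (np.float64(0.07), 0.0372), (np.float64(0.09), 0.0354), (np.float64(0.11), 0.0366)]
-0.007 [(np.float64(-0.11), 0.039), (np.float64(-0.09), 0.0381), (np.float64(-0.07), 0.0394), (np.float64(-0.05), 0.04), (np.float64(-0.03), 0.0398), (np.float64(0.03), 0.0409), (np.float64(0.05), 0.0385), (np.float64(0.07), 0.0383), (np.float64(0.09), 0.0392), (np.float64(0.11), 0.0391)]
0.074 [(np.float64(-0.11), 0.0392), (np.float64(-0.09), 0.0403), (np.float64(-0.07), 0.0393), (np.float64(-0.05), 0.0406), (np.float64(-0.03), 0.0388), (np.float64(0.03), 0.0374), (np.float64(0.05), 0.0403), (np.float64(0.07), 0.0372), (np.float64(0.09), 0.0365), (np.float64(0.11), 0.0383)]
tray -x 46 [-0.0965 -0.0957 -0.0947]
tray +x 46 [0.0897 0.0906 0.0919]
tray -y 30 [-0.1398 -0.1393 -0.1389]
tray +y 30 [0.1367 0.1375 0.1387]
box -x 46 [-0.0963 -0.0953 -0.0945]
box +x 46 [0.0909 0.0924 0.0938]
box -y 30 [-0.1414 -0.141  -0.1406]
box +y 30 [0.1367 0.1375 0.1387]
```

View pics/s5.png

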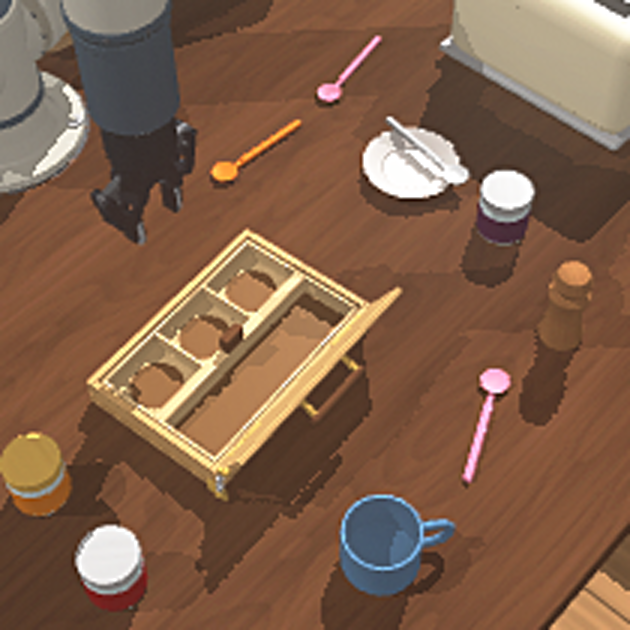

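The tray is seated: walls read 0.038 and its wells at (250,290), (205,335) and (155,385) face the robot. I re-measure the jars, then pick.

```bash
cat > jars.py <<'E'
from h import *
np.set_printoptions(suppress=True,precision=4)
def jars():
    for n in('top','scene'):
        c=cam(n);X=cloud(c)
        m=((X[...,2]>.062)&(X[...,2]<.09)&(X[...,0]>.25)&(X[...,0]<.72)&(abs(X[...,1])<.42)).astype(np.uint8)
        k,lab,s,ce=cv2.connectedComponentsWithStats(m)
        for i in range(1,k):
            if 100<s[i,4]<600:
                p=X[lab==i];q=np.percentile(p,[3,97],axis=0);print(n,s[i,4],((q[0]+q[1])/2),q[1]-q[0],np.median(c['color'][lab==i],0))
E
python3 -c "
from jars import *
jars()"
```

```text
top 484 [ 0.6037 -0.0456  0.0762] [0.0302 0.2645 0.0259] [246. 217. 143.]
top 261 [ 0.5943 -0.327   0.0693] [0.0558 0.0553 0.0112] [246. 247. 247.]
top 258 [0.5945 0.3167 0.07  ] [0.0562 0.0555 0.0112] [233. 235. 235.]
top 272 [ 0.4552 -0.3096  0.0698] [0.0529 0.0554 0.0091] [205. 166.  83.]
scene 199 [0.5992 0.3127 0.0689] [0.0547 0.0581 0.0103] [249. 248. 248.]
scene 126 [ 0.6085 -0.0566  0.0759] [0.0333 0.273  0.0247] [232. 184. 119.]
scene 121 [ 0.6395 -0.0454  0.0802] [0.0248 0.0826 0.0155] [124.  83.  55.]
scene 301 [ 0.4598 -0.3159  0.0689] [0.057  0.0545 0.0095] [180. 142.  73.]
scene 347 [ 0.5992 -0.3327  0.0693] [0.0555 0.0554 0.0092] [236. 235. 234.]
```

{"fn": "send_rows", "kwargs": {"motion": [[[1.2,-4.3,0],[0,0,0],8.54],[[1.2,-4.3,0],[0,0,0],8.54],[[1.2,-4.3,0],[0,0,0],8.54],[[1.2,-4.3,0],[0,0,0],8.54],[[1.2,-4.3,0],[0,0,0],8.54]]}}

```text
time_s: 23.95
eef_pos: [0.4461, -0.2719, 0.1602]
eef_rot: [-0.0, -0.041, 0.999, 0.0]
ft_force: [1.3, 1.2, 0.3]
width: 0.0856
```

{"fn": "send_rows", "kwargs": {"motion": [[[1.2,-4.1,0],[0,0,0],8.54],[[0,0,-4],[0,0,0],8.54],[[0,0,-4],[0,0,0],8.54],[[0,0,-4],[0,0,0],8.54],[[0,0,0],[0,0,0],8.54]]}}

```text
time_s: 24.45
eef_pos: [0.4535, -0.3092, 0.0348]
eef_rot: [-0.006, -0.04, 0.999, 0.003]
ft_force: [-1.0, 0.5, -0.5]
width: 0.0854
```

{"fn": "send_rows", "kwargs": {"motion": [[[0,0,0],[0,0,0],4],[[0,0,0],[0,0,0],4],[[0,0,0],[0,0,0],4],[[0,0,0],[0,0,0],4]]}}

```text
time_s: 24.85
eef_pos: [0.4595, -0.3116, 0.0435]
eef_rot: [0.003, -0.042, 0.999, -0.001]
ft_force: [0.3, 0.3, 7.3]
width: 0.062
```

{"fn": "send_rows", "kwargs": {"motion": [[[0,0,4],[0,0,0],4],[[0,0,4.5],[0,0,0],4],[[0,0,3.5],[0,0,0],4],[[-0.1,4.2,0],[0,0,0],4],[[-0.1,4.2,0],[0,0,0],4]]}}

```text
time_s: 25.35
eef_pos: [0.4557, -0.2261, 0.1622]
eef_rot: [0.002, -0.04, 0.999, 0.0]
ft_force: [0.3, 0.5, -2.1]
width: 0.0621
```

{"fn": "send_rows", "kwargs": {"motion": [[[-0.1,4.2,0],[0,0,0],4],[[-0.1,4.2,0],[0,0,0],4],[[-0.1,4.2,0],[0,0,0],4],[[-0.1,4.2,0],[0,0,0],4],[[0,0,0],[0,0,0],4]]}}

```text
time_s: 25.85
eef_pos: [0.451, -0.0547, 0.1613]
eef_rot: [0.0, -0.044, 0.999, 0.001]
ft_force: [-0.0, -0.5, -2.6]
width: 0.0621
```

{"fn": "send_rows", "kwargs": {"motion": [[[0,0,0],[0,0,0],4],[[0,0,0],[0,0,0],4]]}}

```text
time_s: 26.05
eef_pos: [0.4512, -0.0591, 0.161]
eef_rot: [-0.0, -0.041, 0.999, 0.0]
ft_force: [0.8, -1.3, -2.4]
width: 0.062
```

{"fn": "send_rows", "kwargs": {"motion": [[[0,0,-4],[0,0,0],4],[[0,0,-3],[0,0,0],4],[[0,0,-1.5],[0,0,0],4],[[0,0,-1],[0,0,0],4],[[0,0,0],[0,0,0],4]]}}

```text
time_s: 26.55
eef_pos: [0.4506, -0.0597, 0.0648]
eef_rot: [-0.001, -0.04, 0.999, -0.0]
ft_force: [-0.0, 0.5, -1.7]
width: 0.0621
```

{"fn": "send_rows", "kwargs": {"motion": [[[0,0,-0.7],[0,0,0],4],[[0,0,0],[0,0,0],4],[[0,0,0],[0,0,0],4]]}}

```text
time_s: 26.85
eef_pos: [0.4518, -0.0588, 0.0593]
eef_rot: [0.001, -0.041, 0.999, 0.0]
ft_force: [0.1, -0.3, -2.9]
width: 0.0625
```

{"fn": "send_rows", "kwargs": {"motion": [[[0,0,-0.3],[0,0,0],4],[[0,0,0],[0,0,0],4],[[0,0,0],[0,0,0],4]]}}

```text
time_s: 27.15
eef_pos: [0.4522, -0.0586, 0.0566]
eef_rot: [0.001, -0.041, 0.999, -0.0]
ft_force: [-0.7, 1.1, 3.6]
width: 0.0619
```

{"fn": "send_rows", "kwargs": {"motion": [[[0,0,-0.15],[0,0,0],4],[[0,0,0],[0,0,0],4]]}}

```text
time_s: 27.35
eef_pos: [0.4523, -0.0586, 0.0565]
eef_rot: [0.001, -0.042, 0.999, -0.0]
ft_force: [-7.0, 2.5, 18.1]
width: 0.0621
```

{"fn": "send_rows", "kwargs": {"motion": [[[0,0,0.1],[0,0,0],7.5],[[0,0,0],[0,0,0],7.5],[[0,0,4],[0,0,0],7.5],[[0,0,4.5],[0,0,0],8.54],[[2.06,-3.83,2.5],[0,0,0],8.54]]}}

```text
time_s: 27.85
eef_pos: [0.4727, -0.095, 0.169]
eef_rot: [0.002, -0.044, 0.999, 0.0]
ft_force: [2.5, 0.3, 0.3]
width: 0.0853
```

{"fn": "send_rows", "kwargs": {"motion": [[[2.06,-3.83,0],[0,0,0],8.54],[[2.06,-3.83,0],[0,0,0],8.54],[[2.06,-3.83,0],[0,0,0],8.54],[[2.06,-3.83,0],[0,0,0],8.54],[[2.06,-3.83,0],[0,0,0],8.54]]}}

```text
time_s: 28.35
eef_pos: [0.5754, -0.2902, 0.1645]
eef_rot: [-0.0, -0.041, 0.999, 0.0]
ft_force: [1.2, 0.4, -0.1]
width: 0.0855
```

{"fn": "send_rows", "kwargs": {"motion": [[[2.06,-3.83,0],[0,0,0],8.54],[[0,0,0],[0,0,0],8.54],[[0,0,0],[0,0,0],8.54]]}}

```text
time_s: 28.65
eef_pos: [0.5953, -0.3275, 0.1633]
eef_rot: [-0.001, -0.04, 0.999, 0.001]
ft_force: [-1.0, 0.4, 0.2]
width: 0.0855
```

```bash
python3 -c "
from jars import *
print(st());jars()"
```

```text
{'time_s': 28.65, 'qpos': [-0.2739, 0.5403, 0.3665, -0.0003, -1.3996, -1.2162], 'eef_pos': [0.5953, -0.3275, 0.1633], 'eef_rot': [-0.0012, -0.0403, 0.9992, 0.0005], 'ft_force': [-1.0293, 0.3536, 0.2314], 'width': 0.0855}
top 471 [ 0.6033 -0.038   0.076 ] [0.0289 0.2516 0.0262] [231. 189. 120.]
top 257 [0.5954 0.3168 0.0703] [0.0542 0.0551 0.0105] [207. 210. 210.]
top 276 [ 0.4477 -0.0563  0.0828] [0.0552 0.0544 0.0107] [249. 229. 121.]
scene 200 [0.5986 0.313  0.0679] [0.0558 0.0578 0.01  ] [240. 239. 238.]
scene 276 [ 0.4535 -0.0622  0.0754] [0.0562 0.0563 0.0232] [247.  215.5 109. ]
scene 127 [ 0.6095 -0.0568  0.0761] [0.0326 0.2743 0.027 ] [219. 168. 108.]
scene 122 [ 0.6397 -0.0455  0.0812] [0.0266 0.0825 0.0143] [114.  76.  50.]
scene 353 [ 0.5992 -0.333   0.0689] [0.0566 0.0555 0.009 ] [223. 222. 221.]
```

{"fn": "send_rows", "kwargs": {"motion": [[[0,0,-4],[0,0,0],8.54],[[0,0,-4],[0,0,0],8.54],[[0,0,-4],[0,0,0],8.54],[[0,0,0],[0,0,0],8.54],[[0,0,0],[0,0,0],4]]}}

```text
time_s: 29.25
eef_pos: [0.5957, -0.3264, 0.0467]
eef_rot: [0.0, -0.042, 0.999, -0.001]
ft_force: [-0.1, -0.0, 1.5]
width: 0.0732
```

{"fn": "send_rows", "kwargs": {"motion": [[[0,0,0],[0,0,0],4],[[0,0,0],[0,0,0],4],[[0,0,0],[0,0,0],4]]}}

```text
time_s: 29.55
eef_pos: [0.5979, -0.3275, 0.0497]
eef_rot: [0.003, -0.042, 0.999, -0.002]
ft_force: [0.2, 0.9, 7.4]
width: 0.0622
```

{"fn": "send_rows", "kwargs": {"motion": [[[0,0,4],[0,0,0],4],[[0,0,4.5],[0,0,0],4],[[0,0,3.5],[0,0,0],4],[[-2.28,3.05,0],[0,0,0],4],[[-2.28,3.05,0],[0,0,0],4]]}}

```text
time_s: 30.05
eef_pos: [0.5505, -0.2654, 0.1674]
eef_rot: [0.002, -0.04, 0.999, -0.0]
ft_force: [0.0, 1.1, -3.5]
width: 0.0615
```

{"fn": "send_rows", "kwargs": {"motion": [[[-2.28,3.05,0],[0,0,0],4],[[-2.28,3.05,0],[0,0,0],4],[[-2.28,3.05,0],[0,0,0],4],[[-2.28,3.05,0],[0,0,0],4],[[0,0,0],[0,0,0],4]]}}

```text
time_s: 30.55
eef_pos: [0.4562, -0.141, 0.1666]
eef_rot: [0.001, -0.042, 0.999, 0.001]
ft_force: [1.1, -0.3, -1.6]
width: 0.0617
```

{"fn": "send_rows", "kwargs": {"motion": [[[0,0,0],[0,0,0],4],[[0,0,0],[0,0,0],4]]}}

```text
time_s: 30.75
eef_pos: [0.4594, -0.1439, 0.166]
eef_rot: [0.001, -0.041, 0.999, -0.0]
ft_force: [0.4, -0.1, -2.1]
width: 0.0617
```

{"fn": "send_rows", "kwargs": {"motion": [[[-0.15,0,-4],[0,0,0],4],[[0,0,-3],[0,0,0],4],[[0,0,-2],[0,0,0],4],[[0,0,-1],[0,0,0],4],[[0,0,0],[0,0,0],4]]}}

```text
time_s: 31.25
eef_pos: [0.4572, -0.1443, 0.0646]
eef_rot: [-0.001, -0.041, 0.999, -0.0]
ft_force: [0.0, -1.4, -2.2]
width: 0.0619
```

{"fn": "send_rows", "kwargs": {"motion": [[[0,0,-0.4],[0,0,0],4],[[0,0,0],[0,0,0],4],[[0,0,0],[0,0,0],4]]}}

```text
time_s: 31.55
eef_pos: [0.4587, -0.1442, 0.0627]
eef_rot: [0.002, -0.041, 0.999, -0.0]
ft_force: [-0.8, -0.5, 3.7]
width: 0.0617
```

{"fn": "send_rows", "kwargs": {"motion": [[[0,0,-0.2],[0,0,0],4],[[0,0,0],[0,0,0],4],[[0,0,0],[0,0,0],4]]}}

```text
time_s: 31.85
eef_pos: [0.4588, -0.1441, 0.0626]
eef_rot: [0.002, -0.042, 0.999, -0.001]
ft_force: [-6.7, 2.9, 19.9]
width: 0.0619
```

{"fn": "send_rows", "kwargs": {"motion": [[[0,0,0.1],[0,0,0],6.95],[[0,0,0],[0,0,0],6.95],[[0,0,3],[0,0,0],6.95],[[0,0,4],[0,0,0],8],[[0,0,3],[0,0,0],8.54]]}}

```text
time_s: 32.35
eef_pos: [0.4577, -0.1439, 0.1622]
eef_rot: [0.001, -0.041, 0.999, -0.0]
ft_force: [1.0, 0.6, 0.5]
width: 0.0853
```

{"fn": "send_rows", "kwargs": {"motion": [[[1.26,4.19,0],[0,0,0],8.54],[[1.26,4.19,0],[0,0,0],8.54],[[1.26,4.19,0],[0,0,0],8.54],[[1.26,4.19,0],[0,0,0],8.54],[[1.26,4.19,0],[0,0,0],8.54]]}}

```text
time_s: 32.85
eef_pos: [0.5205, 0.0676, 0.1601]
eef_rot: [0.0, -0.041, 0.999, 0.0]
ft_force: [0.7, -0.6, 0.6]
width: 0.0853
```

{"fn": "send_rows", "kwargs": {"motion": [[[1.26,4.19,0],[0,0,0],8.54],[[1.26,4.19,0],[0,0,0],8.54],[[1.26,4.19,0],[0,0,0],8.54],[[1.26,4.19,0],[0,0,0],8.54],[[1.26,4.19,0],[0,0,0],8.54]]}}

```text
time_s: 33.35
eef_pos: [0.5835, 0.2771, 0.1598]
eef_rot: [-0.0, -0.041, 0.999, -0.0]
ft_force: [1.0, 0.7, 0.6]
width: 0.0855
```

{"fn": "send_rows", "kwargs": {"motion": [[[1.26,4.19,0],[0,0,0],8.54],[[0,0,0],[0,0,0],8.54],[[0,0,0],[0,0,0],8.54]]}}

```text
time_s: 33.65
eef_pos: [0.5956, 0.318, 0.1587]
eef_rot: [-0.001, -0.042, 0.999, -0.001]
ft_force: [-0.5, -1.0, 0.8]
width: 0.085
```

```bash
python3 -c "
from jars import *
print(st());jars()"
```

```text
{'time_s': 33.65, 'qpos': [0.721, 0.5327, 0.3423, -0.0001, -1.3822, -2.2082], 'eef_pos': [0.5956, 0.318, 0.1587], 'eef_rot': [-0.0008, -0.0418, 0.9991, -0.0005], 'ft_force': [-0.5392, -0.9979, 0.7908], 'width': 0.085}
top 493 [ 0.6041 -0.0468  0.0761] [0.0305 0.2648 0.026 ] [165. 127.  79.]
top 222 [0.5894 0.3167 0.07  ] [0.046  0.0566 0.0103] [236. 238. 237.]
top 270 [ 0.456  -0.1414  0.082 ] [0.0551 0.0541 0.0109] [160. 161. 160.]
top 274 [ 0.4478 -0.0563  0.0822] [0.0552 0.0548 0.0099] [250. 231. 121.]
scene 203 [0.5987 0.3116 0.0685] [0.0554 0.0575 0.0117] [255. 254. 254.]
scene 275 [ 0.4535 -0.0623  0.0768] [0.0578 0.0565 0.0199] [254. 236. 123.]
scene 121 [ 0.6078 -0.0566  0.0751] [0.0327 0.2743 0.0243] [174. 132.  87.]
scene 304 [ 0.4619 -0.148   0.0759] [0.0559 0.0559 0.0224] [168. 163. 160.]
scene 118 [ 0.6393 -0.0455  0.0798] [0.0251 0.0816 0.0147] [96.  64.5 45.5]
```

{"fn": "send_rows", "kwargs": {"motion": [[[0,0,-4],[0,0,0],8.54],[[0,0,-4],[0,0,0],8.54],[[0,0,-3.5],[0,0,0],8.54],[[0,0,0],[0,0,0],8.54],[[0,0,0],[0,0,0],4]]}}

```text
time_s: 34.25
eef_pos: [0.5965, 0.3163, 0.0466]
eef_rot: [0.001, -0.041, 0.999, -0.0]
ft_force: [0.5, -0.4, 0.9]
width: 0.0732
```

{"fn": "send_rows", "kwargs": {"motion": [[[0,0,0],[0,0,0],4],[[0,0,0],[0,0,0],4],[[0,0,0],[0,0,0],4]]}}

```text
time_s: 34.55
eef_pos: [0.5978, 0.318, 0.049]
eef_rot: [0.003, -0.041, 0.999, 0.001]
ft_force: [0.4, 1.0, 5.8]
width: 0.0618
```

{"fn": "send_rows", "kwargs": {"motion": [[[0,0,4],[0,0,0],4],[[0,0,4],[0,0,0],4],[[0,0,4],[0,0,0],4],[[-1.9,-3.64,0],[0,0,0],4],[[-1.9,-3.64,0],[0,0,0],4]]}}

```text
time_s: 35.05
eef_pos: [0.5582, 0.2449, 0.1674]
eef_rot: [0.002, -0.042, 0.999, 0.002]
ft_force: [0.3, -1.1, -2.5]
width: 0.062
```

{"fn": "send_rows", "kwargs": {"motion": [[[-1.9,-3.64,0],[0,0,0],4],[[-1.9,-3.64,0],[0,0,0],4],[[-1.9,-3.64,0],[0,0,0],4],[[-1.9,-3.64,0],[0,0,0],4],[[-1.9,-3.64,0],[0,0,0],4]]}}

```text
time_s: 35.55
eef_pos: [0.4619, 0.0611, 0.1662]
eef_rot: [0.001, -0.041, 0.999, 0.0]
ft_force: [-0.0, -0.1, -1.6]
width: 0.0617
```

{"fn": "send_rows", "kwargs": {"motion": [[[-1.9,-3.64,0],[0,0,0],4],[[0,0,0],[0,0,0],4],[[0,0,0],[0,0,0],4]]}}

```text
time_s: 35.85
eef_pos: [0.4438, 0.0255, 0.1663]
eef_rot: [0.001, -0.04, 0.999, 0.001]
ft_force: [0.2, 0.2, -1.2]
width: 0.0618
```

{"fn": "send_rows", "kwargs": {"motion": [[[0,0.1,-4],[0,0,0],4],[[0,0,-3],[0,0,0],4],[[0,0,-2],[0,0,0],4],[[0,0,-1],[0,0,0],4],[[0,0,0],[0,0,0],4]]}}

```text
time_s: 36.35
eef_pos: [0.4436, 0.0274, 0.0645]
eef_rot: [-0.001, -0.041, 0.999, -0.0]
ft_force: [-0.1, -0.1, -1.0]
width: 0.062
```

{"fn": "send_rows", "kwargs": {"motion": [[[0,0,-0.4],[0,0,0],4],[[0,0,0],[0,0,0],4],[[0,0,0],[0,0,0],4]]}}

```text
time_s: 36.65
eef_pos: [0.4444, 0.0273, 0.062]
eef_rot: [0.001, -0.041, 0.999, 0.0]
ft_force: [-0.2, -0.0, -1.4]
width: 0.062
```

{"fn": "send_rows", "kwargs": {"motion": [[[0,0,-0.2],[0,0,0],4],[[0,0,0],[0,0,0],4],[[0,0,0],[0,0,0],4]]}}

```text
time_s: 36.95
eef_pos: [0.4446, 0.0272, 0.0619]
eef_rot: [0.001, -0.041, 0.999, 0.0]
ft_force: [-8.3, 2.4, 19.2]
width: 0.0616
```

{"fn": "send_rows", "kwargs": {"motion": [[[0,0,0.1],[0,0,0],6.95],[[0,0,0],[0,0,0],6.95],[[0,0,3],[0,0,0],6.95],[[0,0,4],[0,0,0],5],[[0,0,3],[0,0,0],4]]}}

```text
time_s: 37.45
eef_pos: [0.4444, 0.0269, 0.1624]
eef_rot: [0.001, -0.041, 0.999, -0.0]
ft_force: [0.7, 1.5, -0.3]
width: 0.0416
```

{"fn": "send_rows", "kwargs": {"motion": [[[0.16,4.37,0],[0,0,-5.5],4],[[0.16,4.37,0],[0,0,-5.5],4],[[0.16,4.37,0],[0,0,0],4],[[0.16,4.37,0],[0,0,0],4],[[0.16,4.37,0],[0,0,0],4]]}}

```text
time_s: 37.95
eef_pos: [0.4517, 0.2473, 0.1604]
eef_rot: [0.0, 0.055, 0.998, 0.0]
ft_force: [0.7, -0.5, -0.6]
width: 0.0402
```

{"fn": "send_rows", "kwargs": {"motion": [[[0.16,4.37,0],[0,0,0],3],[[0.16,4.37,0],[0,0,0],3],[[0,0,-4],[0,0,0],3],[[0,0,-4],[0,0,0],3],[[0,0,-1],[0,0,0],3]]}}

```text
time_s: 38.45
eef_pos: [0.4526, 0.331, 0.0656]
eef_rot: [-0.003, 0.055, 0.998, -0.003]
ft_force: [-1.0, -0.4, -0.7]
width: 0.0302
```

```bash
python3 -c "
from jars import *
print(st());jars()
b=cam('scene');save(b,'s6.png',(260,110,440,290),4)"
```

```text
{'time_s': 38.45, 'qpos': [0.9095, 0.3869, -0.1428, -0.0016, -1.0496, -2.5895], 'eef_pos': [0.4526, 0.331, 0.0656], 'eef_rot': [-0.003, 0.055, 0.9985, -0.0031], 'ft_force': [-0.9933, -0.4239, -0.695], 'width': 0.0302}
top 498 [ 0.604  -0.0437  0.076 ] [0.0303 0.2632 0.0264] [181. 141.  89.]
top 276 [ 0.4561 -0.1407  0.0822] [0.0553 0.0549 0.011 ] [240. 242. 243.]
top 277 [ 0.4476 -0.0564  0.0821] [0.0548 0.0549 0.011 ] [205. 167.  83.]
top 271 [0.4425 0.0294 0.0828] [0.0547 0.0548 0.0099] [178. 180. 179.]
scene 264 [0.447  0.0238 0.0753] [0.0569 0.0562 0.023 ] [177. 173. 171.]
scene 283 [ 0.4532 -0.0625  0.0749] [0.0578 0.0557 0.0237] [202. 160.  84.]
scene 126 [ 0.6089 -0.0579  0.0765] [0.0315 0.2717 0.0255] [185.  142.5  95. ]
scene 299 [ 0.4619 -0.1475  0.0757] [0.0561 0.0554 0.0219] [207. 210. 210.]
scene 121 [ 0.6402 -0.0452  0.0812] [0.0241 0.0819 0.0151] [103.  69.  51.]
```

View pics/s6.png

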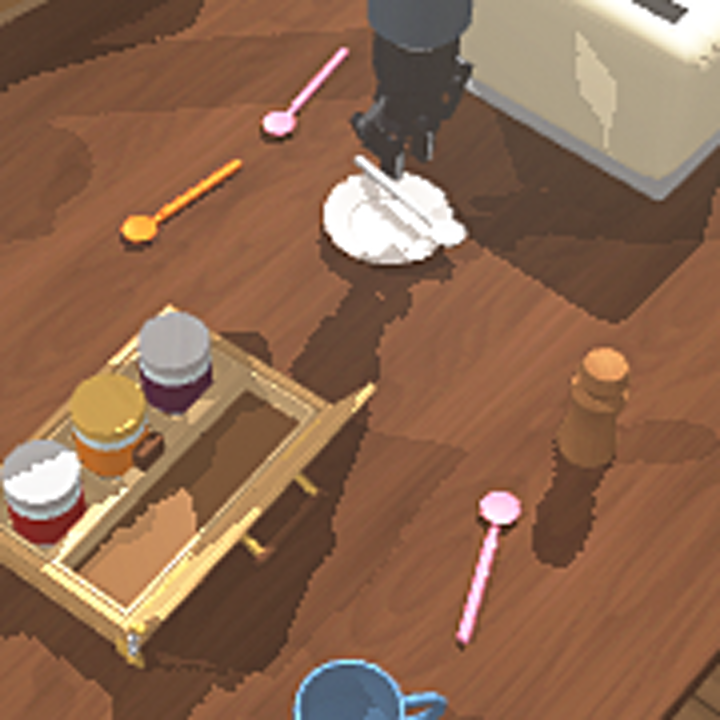

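Three jars stand in their wells and the gripper straddles the silver spoon at (390,185). I go down on it.

{"fn": "send_rows", "kwargs": {"motion": [[[0,0,-3],[0,0,0],3],[[0,0,-1.5],[0,0,0],3],[[0,0,0],[0,0,0],3],[[0,0,0],[0,0,0],3]]}}

```text
time_s: 39.0
eef_pos: [0.4564, 0.3338, 0.0275]
eef_rot: [0.001, 0.055, 0.999, 0.001]
ft_force: [0.1, 0.4, -0.2]
width: 0.0302
```

{"fn": "send_rows", "kwargs": {"motion": [[[0,0,-0.7],[0,0,0],3],[[0,0,0],[0,0,0],3],[[0,0,0],[0,0,0],3]]}}

```text
time_s: 39.3
eef_pos: [0.4552, 0.333, 0.0187]
eef_rot: [0.0, 0.055, 0.998, 0.0]
ft_force: [-1.2, 1.0, 0.2]
width: 0.0301
```

{"fn": "send_rows", "kwargs": {"motion": [[[0,0,0],[0,0,0],0],[[0,0,0],[0,0,0],0],[[0,0,0],[0,0,0],0]]}}

```text
time_s: 39.6
eef_pos: [0.4553, 0.3331, 0.0188]
eef_rot: [0.0, 0.055, 0.999, 0.0]
ft_force: [-0.5, -0.7, 4.2]
width: 0.0077
```

{"fn": "send_rows", "kwargs": {"motion": [[[0,0,2],[0,0,0],0],[[0,0,4],[0,0,0],0],[[0,0,4],[0,0,0],0],[[0,0,4],[0,0,0],0],[[0.91,-4.27,0],[0,0,8.4],0]]}}

```text
time_s: 40.1
eef_pos: [0.4667, 0.2947, 0.1641]
eef_rot: [0.005, -0.021, 1.0, 0.004]
ft_force: [1.2, -1.3, -0.8]
width: 0.0077
```

{"fn": "send_rows", "kwargs": {"motion": [[[0.91,-4.27,0],[0,0,8.4],0],[[0.91,-4.27,0],[0,0,8.4],0],[[0.91,-4.27,0],[0,0,8.4],0],[[0.91,-4.27,0],[0,0,8.4],0],[[0.91,-4.27,0],[0,0,8.4],0]]}}

```text
time_s: 40.6
eef_pos: [0.5086, 0.0802, 0.1581]
eef_rot: [-0.0, -0.37, 0.929, 0.0]
ft_force: [0.7, -0.3, 0.4]
width: 0.0078
```

{"fn": "send_rows", "kwargs": {"motion": [[[0.91,-4.27,0],[0,0,8.4],0],[[0.91,-4.27,0],[0,0,8.4],0],[[0.91,-4.27,0],[0,0,8.4],0],[[0,0,0],[0,0,8.4],0],[[0,0,0],[0,0,8.4],0]]}}

```text
time_s: 41.1
eef_pos: [0.5346, -0.0404, 0.1577]
eef_rot: [-0.0, -0.668, 0.744, 0.0]
ft_force: [-0.0, -0.1, -0.9]
width: 0.0079
```

{"fn": "send_rows", "kwargs": {"motion": [[[0,0,0],[0,0,8.4],0],[[0,0,0],[0,0,0],0],[[0,0,0],[0,0,0],0]]}}

```text
time_s: 41.4
eef_pos: [0.5347, -0.0388, 0.1581]
eef_rot: [0.0, 0.718, -0.696, -0.0]
ft_force: [-0.8, 0.4, -0.9]
width: 0.0078
```

```bash
python3 -c "
from h import *
print(st())
b=cam('scene');save(b,'s7.png',(220,100,420,300),3)"
```

```text
{'time_s': 41.4, 'qpos': [0.2196, 0.2617, -0.0713, -0.0001, -1.2382, -0.1871], 'eef_pos': [0.5347, -0.0388, 0.1581], 'eef_rot': [0.0001, 0.7185, -0.6956, -0.0002], 'ft_force': [-0.7866, 0.3929, -0.9125], 'width': 0.0078}
```

View pics/s7.png

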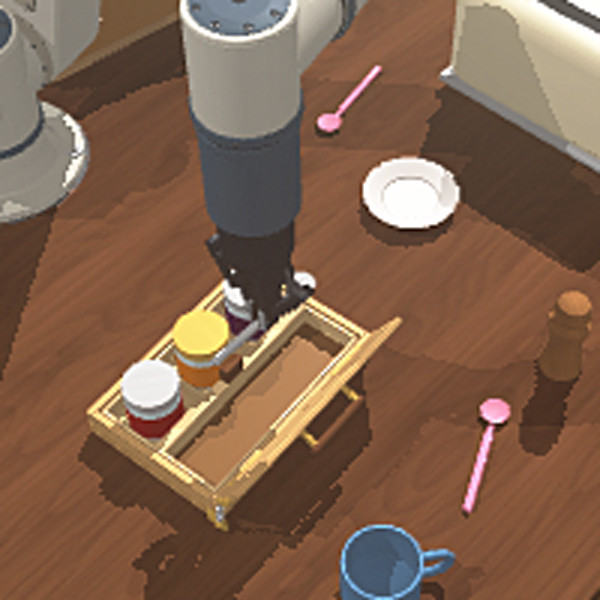

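{"fn": "send_rows", "kwargs": {"motion": [[[0.27,-1.25,0],[0,0,2.9],0],[[0,0,-4.2],[0,0,0],0],[[0,0,-4.5],[0,0,0],0],[[0,0,-3.3],[0,0,0],0],[[0,0,-1.2],[0,0,0],0]]}}

```text
time_s: 41.95
eef_pos: [0.5349, -0.0515, 0.0229]
eef_rot: [0.002, 0.736, -0.677, -0.002]
ft_force: [-1.0, 0.2, -0.8]
width: 0.0076
```

{"fn": "send_rows", "kwargs": {"motion": [[[0,0,0],[0,0,0],0],[[0,0,-0.6],[0,0,0],0],[[0,0,0],[0,0,0],0],[[0,0,0],[0,0,0],0]]}}

```text
time_s: 42.35
eef_pos: [0.5384, -0.0513, 0.0215]
eef_rot: [-0.001, 0.737, -0.676, 0.001]
ft_force: [0.2, 1.1, -0.5]
width: 0.0078
```

{"fn": "send_rows", "kwargs": {"motion": [[[0,0,-0.5],[0,0,0],0],[[0,0,0],[0,0,0],0],[[0,0,0],[0,0,0],0]]}}

```text
time_s: 42.65
eef_pos: [0.5374, -0.0514, 0.0153]
eef_rot: [0.0, 0.737, -0.676, -0.0]
ft_force: [-0.2, 0.4, -0.2]
width: 0.0079
```

{"fn": "send_rows", "kwargs": {"motion": [[[0,0,0],[0,0,0],2.6],[[0,0,0],[0,0,0],2.6],[[0,0,2],[0,0,0],2.6],[[0,0,4],[0,0,0],2.6],[[0,0,5],[0,0,0],2.6]]}}

```text
time_s: 43.15
eef_pos: [0.5356, -0.0516, 0.1247]
eef_rot: [0.002, 0.737, -0.676, -0.002]
ft_force: [1.4, 0.1, -0.5]
width: 0.0262
```

The spoon is released. The flap comes next: shut fingers go behind the bar and pull it back along the arc.

{"fn": "send_rows", "kwargs": {"motion": [[[0,0,4],[0,0,0],0],[[4.6,0.4,0],[0,0,0],0],[[4.6,0.4,0],[0,0,0],0],[[4.4,0.3,0],[0,0,0],0],[[0,0,0],[0,0,0],0]]}}

```text
time_s: 43.65
eef_pos: [0.6762, -0.0399, 0.1605]
eef_rot: [0.002, 0.737, -0.676, -0.002]
ft_force: [-0.2, 0.1, -1.4]
width: -0.0001
```

```bash
python3 - <<'E'
from h import *
np.set_printoptions(suppress=True,precision=4)
print(st())
X=cloud(cam('scene'));c0=np.array([.494,-.055]);t=np.radians(4.7);ex=np.array([np.cos(t),np.sin(t)]);ey=np.array([-ex[1],ex[0]])
L=np.stack([(X[...,:2]-c0)@ex,(X[...,:2]-c0)@ey],-1)
m=(L[...,0]>.135)&(L[...,0]<.2)&(abs(L[...,1])<.07)&(X[...,2]>.06)&(X[...,2]<.1);print('bar',L[m].mean(0),L[m].max(0),X[m].mean(0),m.sum())
m=(L[...,0]>.01)&(L[...,0]<.075)&(abs(L[...,1])<.12)&(X[...,2]>.0165)&(X[...,2]<.034);print('spoon',L[m].min(0),L[m].max(0),X[m][:,2].max(),m.sum())
b=cam('scene');save(b,'s8.png',(240,150,400,290),4)
E
```

```text
{'time_s': 43.65, 'qpos': [0.1707, 0.5391, 0.3574, -0.0004, -1.3944, -0.0839], 'eef_pos': [0.6762, -0.0399, 0.1605], 'eef_rot': [0.0019, 0.7371, -0.6758, -0.0018], 'ft_force': [-0.1852, 0.0606, -1.3624], 'width': -0.0001}
bar [ 0.1502 -0.0086] [0.158  0.0373] [ 0.6444 -0.0512  0.0795] 102
spoon [ 0.0102 -0.1148] [0.0683 0.1173] 0.026234988044899255 200
```

View pics/s8.png

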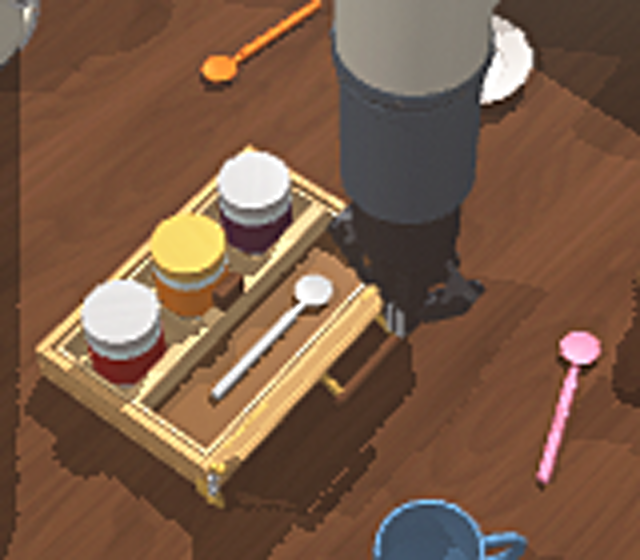

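The spoon lies in the trough, from (215,392) to (315,290). Lowering behind the bar.

{"fn": "send_rows", "kwargs": {"motion": [[[0,0,-3],[0,0,0],0],[[0,0,-4],[0,0,0],0],[[0,0,-2.9],[0,0,0],0],[[0,0,0],[0,0,0],0],[[-0.9,-0.07,0],[0,0,0],0]]}}

```text
time_s: 44.25
eef_pos: [0.6646, -0.0414, 0.0677]
eef_rot: [-0.0, 0.737, -0.676, 0.001]
ft_force: [0.7, 0.8, 0.3]
width: -0.0002
```

{"fn": "send_rows", "kwargs": {"motion": [[[-0.4,-0.03,0.3],[0,0,0],0],[[-0.75,-0.06,0.8],[0,0,0],0],[[-0.75,-0.06,0.8],[0,0,0],0],[[0,0,0],[0,0,0],0]]}}

```text
time_s: 44.65
eef_pos: [0.6464, -0.0426, 0.0894]
eef_rot: [-0.002, 0.737, -0.676, 0.002]
ft_force: [0.4, -1.0, 0.0]
width: 0.0002
```

{"fn": "send_rows", "kwargs": {"motion": [[[-0.8,-0.06,0.5],[0,0,0],0],[[-0.8,-0.06,0.5],[0,0,0],0],[[-0.9,-0.07,0.25],[0,0,0],0],[[-0.9,-0.07,0.25],[0,0,0],0],[[0,0,0],[0,0,0],0]]}}

```text
time_s: 45.15
eef_pos: [0.6107, -0.0453, 0.1016]
eef_rot: [-0.0, 0.737, -0.676, 0.0]
ft_force: [2.5, -0.8, 1.1]
width: 0.0
```

{"fn": "send_rows", "kwargs": {"motion": [[[-0.9,-0.07,0],[0,0,0],0],[[-0.9,-0.07,0],[0,0,0],0],[[-0.9,-0.07,0],[0,0,0],0],[[0,0,0],[0,0,0],0],[[0,0,0],[0,0,0],0]]}}

```text
time_s: 45.65
eef_pos: [0.5862, -0.0476, 0.1032]
eef_rot: [-0.002, 0.737, -0.675, 0.003]
ft_force: [1.9, 0.9, 14.4]
width: -0.0004
```

```bash
python3 - <<'E'
from h import *
print(st())
b=cam('scene');save(b,'s9.png',(240,130,420,290),4)
E
```

```text
{'time_s': 45.65, 'qpos': [0.1859, 0.3931, -0.0288, 0.0021, -1.143, -0.0989], 'eef_pos': [0.5862, -0.0476, 0.1032], 'eef_rot': [-0.0018, 0.7375, -0.6754, 0.0025], 'ft_force': [1.8691, 0.9366, 14.3817], 'width': -0.0004}
```

View pics/s9.png

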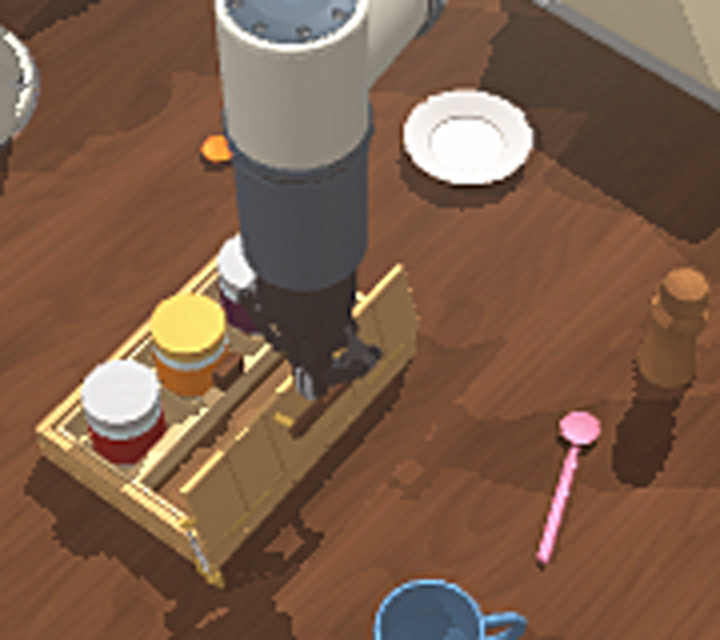

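The flap is near upright, with the fingertips over the bar and behind the board's top edge. I raise slightly and push the board's face toward the robot.

{"fn": "send_rows", "kwargs": {"motion": [[[0,0,0.8],[0,0,0],0],[[-0.5,-0.04,0.5],[0,0,0],0],[[-0.8,-0.06,0.1],[0,0,0],0],[[-0.8,-0.06,0],[0,0,0],0],[[-0.8,-0.06,0],[0,0,0],0]]}}

```text
time_s: 46.2
eef_pos: [0.5539, -0.0496, 0.1136]
eef_rot: [0.001, 0.737, -0.676, -0.001]
ft_force: [-1.2, 0.6, 0.6]
width: 0.0001
```

{"fn": "send_rows", "kwargs": {"motion": [[[-0.8,-0.06,0],[0,0,0],0],[[-0.8,-0.06,0],[0,0,0],0],[[-0.4,0,0],[0,0,0],0],[[0,0,0],[0,0,0],0]]}}

```text
time_s: 46.6
eef_pos: [0.535, -0.0507, 0.1144]
eef_rot: [-0.0, 0.737, -0.676, 0.0]
ft_force: [0.5, 0.0, 0.6]
width: -0.0001
```

```bash
python3 - <<'E'
from h import *
print(st())
b=cam('scene');save(b,'s10.png',(240,130,420,290),4)
E
```

```text
{'time_s': 46.6, 'qpos': [0.1969, 0.2955, -0.142, -0.0, -1.1331, -0.1099], 'eef_pos': [0.535, -0.0507, 0.1144], 'eef_rot': [-0.0, 0.7372, -0.6757, 0.0], 'ft_force': [0.5055, 0.0404, 0.5614], 'width': -0.0001}
```

View pics/s10.png

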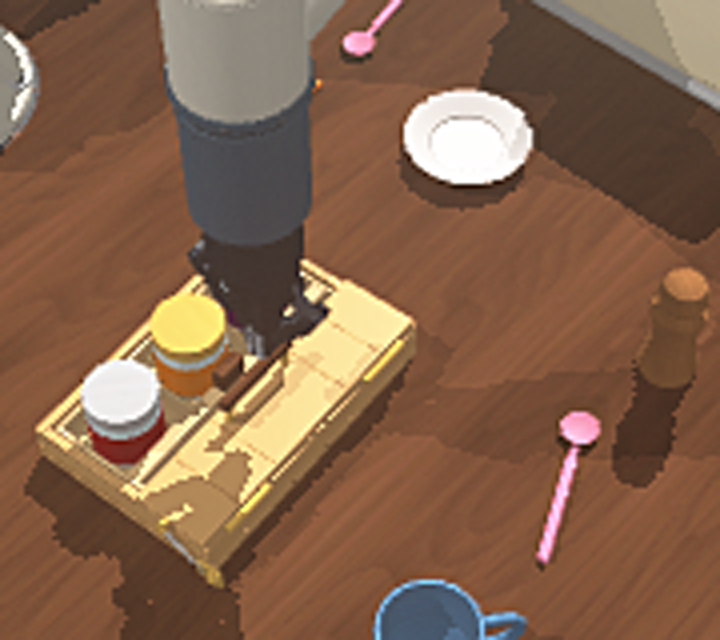

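The flap has snapped shut. I retreat clear and check the end state.

{"fn": "send_rows", "kwargs": {"motion": [[[0,0,5],[0,0,0],0],[[0,0,5],[0,0,0],0],[[-2,4.5,0],[0,0,0],0],[[-2,4.5,0],[0,0,0],0],[[-2,4.5,0],[0,0,0],0]]}}

```text
time_s: 47.15
eef_pos: [0.4751, 0.0856, 0.2146]
eef_rot: [-0.001, 0.737, -0.676, 0.0]
ft_force: [0.2, 0.6, 0.3]
width: 0.0004
```

{"fn": "send_rows", "kwargs": {"motion": [[[-2,4.5,0],[0,0,0],0],[[-2,4.5,0],[0,0,0],0],[[-2,4.5,0],[0,0,0],0],[[0,4.5,0],[0,0,0],0],[[0,0,0],[0,0,0],0]]}}

```text
time_s: 47.65
eef_pos: [0.415, 0.2687, 0.2137]
eef_rot: [-0.0, 0.739, -0.674, -0.0]
ft_force: [-0.3, -1.1, 0.1]
width: -0.0002
```

```bash
python3 - <<'E'
from jars import *
from tilt import tilt
print(st());jars();tilt(.038)
for n in('top','scene'):
    X=cloud(cam(n));c0=np.array([.494,-.055]);t=np.radians(4.7);ex=np.array([np.cos(t),np.sin(t)]);ey=np.array([-ex[1],ex[0]])
    L=np.stack([(X[...,:2]-c0)@ex,(X[...,:2]-c0)@ey],-1)
    m=(L[...,0]>.02)&(L[...,0]<.092)&(abs(L[...,1])<.13)&(X[...,2]>.04)&(X[...,2]<.062);print(n,'flap z vs x fit',np.polyfit(L[m][:,0],X[m][:,2],1),X[m][:,2].mean())
    for l in('cup','mill','butter'):
        r=trace(l,n); 
        if r: print(l,round(r[0]['p'],2),np.round(r[0]['centre']),np.nanmedian(X[r[0]['region']],0))
b=cam('scene');save(b,'s11.png',s=1.25)
E
```

```text
{'time_s': 47.65, 'qpos': [0.892, 0.151, -0.0681, -0.0004, -1.3513, -0.8004], 'eef_pos': [0.415, 0.2687, 0.2137], 'eef_rot': [-0.0002, 0.7387, -0.674, -0.0002], 'ft_force': [-0.331, -1.1328, 0.0973], 'width': -0.0002}
top 277 [ 0.4561 -0.1399  0.0803] [0.055  0.0569 0.015 ] [169. 171. 170.]
top 276 [ 0.4476 -0.0561  0.083 ] [0.0548 0.0553 0.0114] [199. 162.  80.]
top 271 [0.4425 0.0294 0.0831] [0.0547 0.0548 0.0093] [244. 245. 245.]
scene 265 [0.447  0.0236 0.0759] [0.0561 0.057  0.0215] [251. 250. 250.]
scene 281 [ 0.4533 -0.0628  0.0753] [0.0569 0.0559 0.0228] [204. 161.  85.]
scene 301 [ 0.4614 -0.1479  0.0758] [0.0564 0.0548 0.0223] [177. 173. 170.]
-0.086 [(np.float64(-0.11), 0.0399), (np.float64(-0.03), 0.0402), (np.float64(0.07), 0.0371)]
-0.007 [(np.float64(-0.11), 0.04), (np.float64(-0.09), 0.0403), (np.float64(-0.07), 0.0409), (np.float64(-0.05), 0.0394), (np.float64(-0.03), 0.0399), (np.float64(0.03), 0.0387), (np.float64(0.05), 0.0407), (np.float64(0.07), 0.0398), (np.float64(0.09), 0.0402), (np.float64(0.11), 0.0392)]
0.074 [(np.float64(-0.11), 0.0495), (np.float64(-0.09), 0.0506), (np.float64(-0.07), 0.0505), (np.float64(-0.05), 0.0497), (np.float64(-0.03), 0.0502), (np.float64(0.03), 0.0503), (np.float64(0.05), 0.0506), (np.float64(0.07), 0.0495), (np.float64(0.09), 0.0474), (np.float64(0.11), 0.05)]
top flap z vs x fit [-0.0124  0.0486] 0.04791141324018774
cup 0.63 [364. 126.] [ 0.7874 -0.1206  0.0156]
mill 0.59 [268. 136.] [0.7346 0.2287 0.0881]
butter 0.63 [488. 238.] [ 0.3581 -0.5218  0.0536]
scene flap z vs x fit [-0.0113  0.0484] 0.04771973833162897
cup 0.92 [346. 286.] [ 0.7799 -0.1197  0.0229]
butter 0.77 [157. 305.] [ 0.3838 -0.5491  0.0515]
```

View pics/s11.png

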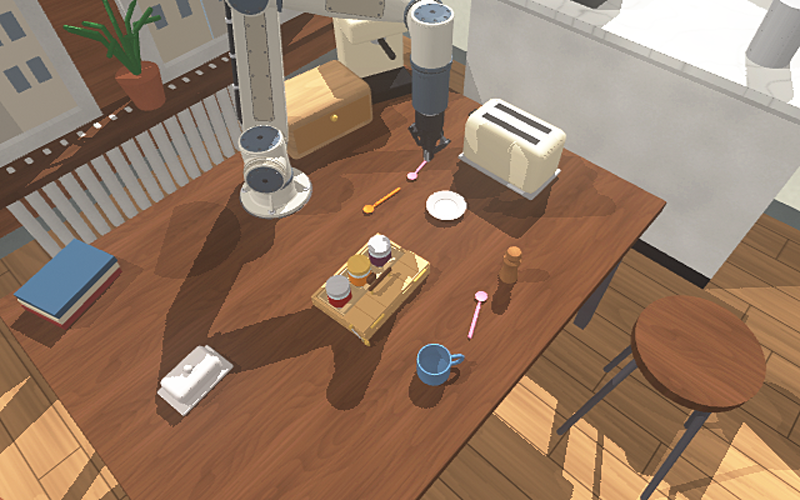

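```bash
python3 - <<'E'
from h import *
np.set_printoptions(suppress=True,precision=3)
for n in('top','scene'):
  for i in range(2):
    X=cloud(cam(n)); o=np.array([0,0]) if n=='top' else np.array([.0055,-.0065])
    for c in((.4561,-.1405),(.4477,-.0562),(.4425,.0294)):
        m=(np.hypot(X[...,0]-c[0]-o[0],X[...,1]-c[1]-o[1])<.024)&(X[...,2]>.07);p=X[m];q=p-np.median(p,0)
        print(n,np.linalg.lstsq(np.c_[q[:,:2],np.ones(len(q))],q[:,2],rcond=None)[0][:2],np.median(p[:,2]),len(p))
E
```

```text
top [0.024 0.031] 0.08345876071182846 153
top [0.025 0.011] 0.08356658438936107 149
top [ 0.001 -0.   ] 0.08275929982021543 146
top [-0.004 -0.027] 0.08330884885058926 154
top [0.014 0.001] 0.08371405199019194 149
top [-0.027  0.031] 0.08339254354915004 148
scene [-0.031 -0.019] 0.08231818465043074 143
scene [0.002 0.021] 0.08313857176842586 127
scene [-0.058  0.012] 0.0826088969435031 121
scene [-0.    -0.007] 0.08269924621221131 138
scene [-0.019  0.016] 0.08297113486395688 126
scene [ 0.004 -0.026] 0.082151046462308 116
```

All three jars are upright with lids at 0.083, which is the well floor plus 70 mm. The flap reads flat at 0.048. Handing in.

```bash
python3 -c "
from plant import order
print(order.finish_job())"
```

```text
the job is handed in; nothing more can be done
None
```

The job is done and handed in at about 48 s on the robot's clock; the hand-in gives no verdict. I pushed the flap open, lifted the tray by its knob, turned it half a turn and seated it. The three jars (red, orange, plum) each stand in their own well. The one silver spoon is in the trough, and the flap is snapped shut over it. The look-alike spoons were left alone.

**Last checks:**
- **Jars:** all lid tops are at about 83 mm, the right height for standing on the well floors. Lid slopes scatter around zero, mostly under 0.03 rad. One reading of the plum jar gave 0.058, and its repeat gave 0.03 or less.
- **Flap:** it reads flat at 48 mm, which is shut.
- **Tray:** the divider reads 38–41 mm, against 38 mm when seated. Right after seating, the walls also read level at about 38 mm.
- **Spoon:** seen lying in the trough before the flap closed; it cannot be seen now.
- **Cup, mill and butter dish:** within 2 mm of their starting readings in the top camera. The scene camera did not find the mill, and its butter reading has no start value to compare with.

**Went wrong or disagreed:**
- **Tray seating:** the first attempt caught on the rim and tipped the tray about 7.5° in the grip. The wrist force reached about 55 N vertically, under the 120 N limit. I levelled it with the tool, re-measured, and it then went in freely.
- **Flap closing:** the fingers slid over the bar, so I finished the push on the board itself.
- **Cameras:** the two differed by 3–6 mm on positions. I relied on the top view and on contact with the box instead.

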